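# Find the feed comb that meshes with the slicer's screw

### The job

The crank slicer needs the feed comb that matches the screw now under its carriage. Take the combs from the wooden block one at a time and try them in the carriage's slot, gently and without forcing, shifting each along the screw to feel whether its teeth drop between the threads, until you find the one that goes fully home. Leave that one in the slot with its shoulder flush on the carriage and the others standing in the block, and leave everything round about where it is.

Things in the scene. Friction and masses are not known exactly. Their poses are not given: they have to be found in the camera images.
- slot_mouth (a point): centre of the mouth of the comb slot in the flat top of the black carriage, 83 mm above the worktop. x across the slot, y along slot and screw, z up. Slot 10.5 mm (x) by 53 mm (y), 3 mm chamfers, open below onto the thread, whose crests are 18.5 mm below the mouth. A comb that meshes goes in until its shoulder is flush on the carriage; a wrong one, or one on the crests, stays 2 to 3.5 mm proud
- carriage (a joint): travel of the carriage along the feed screw (m): 0 in the middle, positive toward the slot's +y, limits -0.014 and 0.014. It slides on two rods with about 1.5 N of friction, so it goes along when a comb standing in its slot is pushed along y; a meshed comb locks it to the screw (save about 1 mm of play)
- slicer: the crank slicer, white enamelled, fixed to the worktop, 235 mm deep, 205 mm long plus the crank on its right (-y) end, at most 92 mm tall; the carriage's top is 76 mm (x) by 68 mm (y). Origin on the worktop below the middle of the feed screw in use; y along the screw
- screw_p: one of three interchangeable feed screws (pitches 8, 9, 10 mm; not recorded which is which), 34 mm over the thread, 4 mm deep, 178 mm long, held level. The one straight below the carriage is in use, the others lie in the rack behind it. Origin: on the axis at mid-length; y along the axis. How far the thread is turned, so where its crests stand, is not known
- screw_q: one of three interchangeable feed screws (pitches 8, 9, 10 mm; not recorded which is which), 34 mm over the thread, 4 mm deep, 178 mm long, held level. The one straight below the carriage is in use, the others lie in the rack behind it. Origin: on the axis at mid-length; y along the axis. How far the thread is turned, so where its crests stand, is not known
- screw_r: one of three interchangeable feed screws (pitches 8, 9, 10 mm; not recorded which is which), 34 mm over the thread, 4 mm deep, 178 mm long, held level. The one straight below the carriage is in use, the others lie in the rack behind it. Origin: on the axis at mid-length; y along the axis. How far the thread is turned, so where its crests stand, is not known
- comb_block: wooden block, fixed, 46 mm (x) by 206 mm (y), 32 mm tall, with three pockets in a row along its y, centred at y = -65, 0 and 65 mm from its origin; each is 12.5 mm (x) by 54 mm (y), 26 mm deep, with 2 mm chamfers; a comb hangs in it on its shoulder. Origin: centre of the underside
- comb_a_tab (a point): middle of the finger tab of one of three steel feed combs alike but for tooth pitch (8, 9, 10 mm; not recorded which is which). Tab: 10 mm thick (x), 28 mm long (y, along the teeth), 44 mm tall; grip it across x. The point is 22 mm below the tab's top, 22 above the shoulder's top, 28 above the shoulder's underside, 50 above the tooth tips. z up; half a turn about z changes nothing
- comb_b_tab (a point): middle of the finger tab of one of three steel feed combs alike but for tooth pitch (8, 9, 10 mm; not recorded which is which). Tab: 10 mm thick (x), 28 mm long (y, along the teeth), 44 mm tall; grip it across x. The point is 22 mm below the tab's top, 22 above the shoulder's top, 28 above the shoulder's underside, 50 above the tooth tips. z up; half a turn about z changes nothing
- comb_c_tab (a point): middle of the finger tab of one of three steel feed combs alike but for tooth pitch (8, 9, 10 mm; not recorded which is which). Tab: 10 mm thick (x), 28 mm long (y, along the teeth), 44 mm tall; grip it across x. The point is 22 mm below the tab's top, 22 above the shoulder's top, 28 above the shoulder's underside, 50 above the tooth tips. z up; half a turn about z changes nothing
- comb_a: the whole comb a, 72 mm tall, about 0.12 kg. Above its 4 mm teeth a blade 8 mm thick (x), 50 mm long (y); the tooth tips are 22 mm below the shoulder, a flange 22 mm (x) by 50 mm (y), 6 mm tall; the tab stands on it. Origin: middle of the row of tooth tips. Starts upright in a pocket of the wooden block, teeth down, shoulder on the block's top, y along the block's y
- comb_b: the whole comb b, 72 mm tall, about 0.12 kg. Above its 4 mm teeth a blade 8 mm thick (x), 50 mm long (y); the tooth tips are 22 mm below the shoulder, a flange 22 mm (x) by 50 mm (y), 6 mm tall; the tab stands on it. Origin: middle of the row of tooth tips. Starts upright in a pocket of the wooden block, teeth down, shoulder on the block's top, y along the block's y
- comb_c: the whole comb c, 72 mm tall, about 0.12 kg. Above its 4 mm teeth a blade 8 mm thick (x), 50 mm long (y); the tooth tips are 22 mm below the shoulder, a flange 22 mm (x) by 50 mm (y), 6 mm tall; the tab stands on it. Origin: middle of the row of tooth tips. Starts upright in a pocket of the wooden block, teeth down, shoulder on the block's top, y along the block's y
- red_mug_mid (a point): bystander: red mug, 82 mm across, 115 mm with its handle, 85 mm tall. The point is half-way up
- small_bowl_mid (a point): bystander: white bowl, 130 mm across, 58 mm tall. The point is half-way up
- cream_jar_mid (a point): bystander: small glass jar with a lid, 70 mm across, 79 mm tall. The point is half-way up
- tape_mid (a point): bystander: tape dispenser standing on edge, 19 mm thick, 89 mm long, 58 mm tall. The point is half-way up
Things that resemble listed ones, but are neither listed nor needed, are in the scene too. Leave any green or yellow look-alike of the comb_a alone.

How it is judged (in metres and radians):
At the end, for the whole second after the job is handed in: One comb stands in the carriage's slot, shoulder flush on the carriage (1.2 mm in height, 3 mm sideways, 3 degrees), as only the matching comb can; the other two stand upright in pockets of the wooden block, shoulders down (3 mm); all at rest and released (((z of comb_a_tab in the frame of slot_mouth between 0.0265 and 0.0292 m and x of comb_a_tab in the frame of slot_mouth between -0.003 and 0.003 m and y of comb_a_tab in the frame of slot_mouth between -0.003 and 0.003 m and angle between comb_a_tab's own z axis and vertical below 0.05 rad and z of comb_b_tab in the frame of comb_block between 0.057 and 0.063 m and x of comb_b_tab in the frame of comb_block between -0.006 and 0.006 m and y of comb_b_tab in the frame of comb_block between -0.07 and 0.07 m and angle between each of comb_b_tab, comb_c_tab's own z axis and vertical below 0.12 rad and z of comb_c_tab in the frame of comb_block between 0.057 and 0.063 m and x of comb_c_tab in the frame of comb_block between -0.006 and 0.006 m and y of comb_c_tab in the frame of comb_block between -0.07 and 0.07 m) or (z of comb_b_tab in the frame of slot_mouth between 0.0265 and 0.0292 m and x of comb_b_tab in the frame of slot_mouth between -0.003 and 0.003 m and y of comb_b_tab in the frame of slot_mouth between -0.003 and 0.003 m and angle between comb_b_tab's own z axis and vertical below 0.05 rad and z of comb_a_tab in the frame of comb_block between 0.057 and 0.063 m and x of comb_a_tab in the frame of comb_block between -0.006 and 0.006 m and y of comb_a_tab in the frame of comb_block between -0.07 and 0.07 m and angle between each of comb_a_tab, comb_c_tab's own z axis and vertical below 0.12 rad and z of comb_c_tab in the frame of comb_block between 0.057 and 0.063 m and x of comb_c_tab in the frame of comb_block between -0.006 and 0.006 m and y of comb_c_tab in the frame of comb_block between -0.07 and 0.07 m) or (z of comb_c_tab in the frame of slot_mouth between 0.0265 and 0.0292 m and x of comb_c_tab in the frame of slot_mouth between -0.003 and 0.003 m and y of comb_c_tab in the frame of slot_mouth between -0.003 and 0.003 m and angle between comb_c_tab's own z axis and vertical below 0.05 rad and z of comb_a_tab in the frame of comb_block between 0.057 and 0.063 m and x of comb_a_tab in the frame of comb_block between -0.006 and 0.006 m and y of comb_a_tab in the frame of comb_block between -0.07 and 0.07 m and angle between each of comb_a_tab, comb_b_tab's own z axis and vertical below 0.12 rad and z of comb_b_tab in the frame of comb_block between 0.057 and 0.063 m and x of comb_b_tab in the frame of comb_block between -0.006 and 0.006 m and y of comb_b_tab in the frame of comb_block between -0.07 and 0.07 m)) and linear speed of each of comb_a, comb_b, comb_c below 0.01 m/s); the robot touches nothing.
It fails at once if The thread of a feed screw is pressed with more than 40 N (contact force between any of screw_p, screw_q, screw_r and anything else above 40 N).
It fails at once if A bystander (mug, bowl, jar or tape dispenser) is moved more than 20 mm (distance of any of red_mug_mid, small_bowl_mid, cream_jar_mid, tape_mid from where it was at the start of the episode above 0.02 m).
It also fails if it takes over 72 s, if anything falls off the work surface, if the arm or the gripper's body presses on something with over 40 N, if the wrist force passes 120 N, or if a joint passes its speed limit or range.

### The arm

A 6-joint arm with a two-finger parallel gripper is mounted at the origin on a cart in front of the work surface, level with it; the furniture and walls round the work are solid. World frame = base frame: x ahead of the robot, y to its left, z up, the work surface at z = 0. Lengths are in mm, angles in rad, forces in N, time in s.
With the tool pointing down it reaches from about 275 to 750 mm from the base axis. Payload 10.2 kg.
Tool frame: the origin (TCP) lies midway between the tips of the shut fingers; the grasp point (between the pads) lies 19 mm behind it; x points along the fingers, y is the direction in which the jaws open and shut, and the axes are right-handed (so a half turn about x gives the same grasp; the last joint's range is limited). The gripper opens to 85 mm and grips with 20 to 120 N. Pads are 22 mm wide; open, the fingers measure 114 mm over their backs; the gripper's body (76 mm by 85 mm) begins 54 mm behind the grasp point. The pads swing forward as they close: fully open they stand 13 mm farther back than shut.
Start: joints at [-1.449, 0.313, 1.498, -0, 1.331, -0.223], TCP at [177.442, -494.111, 231.294] pointing down, gripper open.
Joint ranges: [-2.94, 2.94], [-0.97, 2.17], [0.19, 2.56], [-1.23, 4.37], [0.02, 3.11], [-2.88, 2.88]. Speed limits (rad/s): [2.39, 2.39, 3.01, 3.14, 3.14, 3.14].

### API

Orientations are given as a unit quaternion [w, x, y, z].
In Python, from rig import sense, capture, get_calibration, finish_job gives the robot as it stands.
- The arm moves only by the tool jog_arm, never from a script. Its argument "increments" is a list of rows, each an object of numbers: "rx", "ry", "rz": the turn, a rotation vector about the tool's x, y, z in rad; "x", "y", "z": the shift along the tool's x, y, z in mm; "hand": the finger opening in mm, from 0 to 85.4. A call has 1 to 5 rows; each row shifts and turns the commanded pose from where the row before left it, along the tool's axes as they then stand; what a row does not reach is not made up. A row lasts 1/8 s, in which the tool goes at most 62.5 mm and 10.7 degrees, less where a joint would pass 70% of its speed; a pose out of reach is approached as far as the arm can. A call with a gripper value outside its range is refused whole. The fingers move at their own pace and stop on an object; "force" is the grip in N (left out, the last holds). Time passes only in rows, so rows that do not move let the fingers close. It gives the time, the measured TCP pose, the force and the opening at its end, in the units of the state.
- sense(): the state, without advancing time (a new reading comes with each control period).
- capture(name): name is "scene" or "top" or "wrist"; returns the picture (384x512x3 uint8, red, green, blue); there is no depth.
- get_calibration(name): a dict with "camera_matrix" (3x3 intrinsics, pixels), "R" (3x3) and "t" (3): a world point X has camera coordinates R X + t; the wrist camera has in their place "T_tool_cam" (4x4, takes a point from camera to tool coordinates, whose origin is the TCP and whose axes are the tool frame's). Camera axes: x right, y down, z forward; pixel columns grow to the right and rows downward; lengths in mm; the calibration is good to about 2 mm. A picture is of the moment at which its call begins: read the wrist's pose just before it. get_calibration takes no time and is no camera call.
- finish_job(): hands the job in, once; it reports no verdict.
The state is a dict: "time_s": time; "joints": joint angles; "dq": joint speeds; "tau": joint torques, N m; "eef_pos": TCP position; "ee_rot": TCP orientation; "force": force on the tool from outside, world axes, zero at the start; "wrist_torque": the same for the moment, N m; "grip_width": opening from 0.0 (shut) to 1.0 (fully open).
Only numpy, scipy, OpenCV 4.12 (cv2) and the standard library are available. Lean on these libraries where they do the work, as an engineer would, in place of code of your own. Each camera call takes 0.05 s, during which the arm holds its last target.

## Working session

There is one attempt and no reset: what is moved stays moved. The work goes in short steps, Python scripts to look and compute and a tool call to move; the robot and the scene stay as the last step left them, time stands still between calls to the robot, and variables do not carry over. Pictures are saved under pics/ and viewed, and the job is handed in when it is done.

Besides the shell and the picture viewer there is one more tool, called after "Emit:" as name(argument=value, ...) on one line, values as JSON. jog_arm: Moves the arm, as the interface text tells. Its arguments: {"type":"object","properties":{"increments":{"type":"array","items":{"type":"object","properties":{"rx":{"type":"number"},"ry":{"type":"number"},"rz":{"type":"number"},"x":{"type":"number"},"y":{"type":"number"},"z":{"type":"number"},"hand":{"type":"number"}}}},"force":{"type":"number"}},"required":["increments"]}

```bash
mkdir -p pics; ls; python3 - <<'E'
from rig import *
import cv2
print(sense())
for n in ["scene","top","wrist"]:
    im=capture(n); cv2.imwrite(f"pics/{n}0.png",cv2.cvtColor(im,cv2.COLOR_RGB2BGR))
    print(n,get_calibration(n))
E
```

```text
pics
{'time_s': 0.0, 'joints': array([-1.44934595e+00,  3.13480153e-01,  1.49844940e+00, -2.04751012e-05,
        1.33102134e+00, -2.23411503e-01]), 'dq': array([ 2.34304933e-04, -2.45692971e-04,  9.70680892e-05, -4.84384073e-04,
        1.13695379e-03, -1.96881619e-03]), 'tau': array([-7.85480861e-04, -4.12263572e+01, -2.59744263e+01, -2.81433831e-04,
        4.12336944e-03,  2.14208725e-06]), 'eef_pos': array([ 177.42978229, -493.82504538,  230.71501906]), 'ee_rot': array([ 0.12084551,  0.69663779,  0.1218054 , -0.69660289]), 'force': array([0.16676021, 0.51322767, 0.04118065]), 'wrist_torque': array([-0.00258928,  0.03538571,  0.00840732]), 'grip_width': 0.9989264245282328}
scene {'camera_matrix': array([[366.61183352,   0.        , 260.90997793],
       [  0.        , 366.61183352, 192.34247195],
       [  0.        ,   0.        ,   1.        ]]), 'R': array([[-0.45512815, -0.89032115,  0.01366105],
       [-0.65782754,  0.32585949, -0.67902762],
       [ 0.60010107, -0.3180312 , -0.7339856 ]]), 't': array([365.37429555, 316.17435467, 690.7880291 ])}
top {'camera_matrix': array(
[... 193 characters left out ...]
953935],
       [-0.99374763,  0.00840807, -0.11133263],
       [ 0.11140473,  0.00865677, -0.99373741]]), 't': array([ 147.95396294,  490.54289503, 1403.53920332])}
wrist {'camera_matrix': array([[286.18714064,   0.        , 256.55638859],
       [  0.        , 286.18714064, 194.98086766],
       [  0.        ,   0.        ,   1.        ]]), 'T_tool_cam': array([[ 7.72478935e-04, -3.28616887e-01,  9.44462993e-01,
        -1.42591285e+02],
       [ 9.99999229e-01,  1.17219227e-03, -4.10049064e-04,
        -1.14529097e+00],
       [-9.72343171e-04,  9.44462581e-01,  3.28617539e-01,
        -8.40843248e+01],
       [ 0.00000000e+00,  0.00000000e+00,  0.00000000e+00,
         1.00000000e+00]])}
```

View pics/scene0.png

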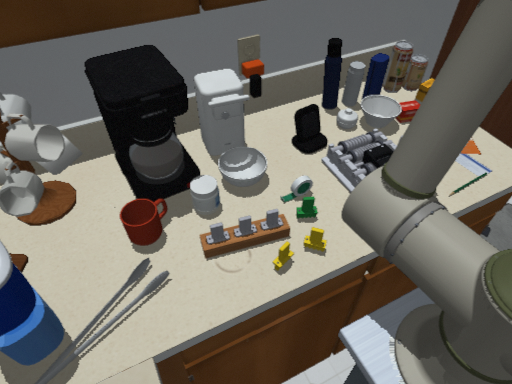

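View pics/top0.png

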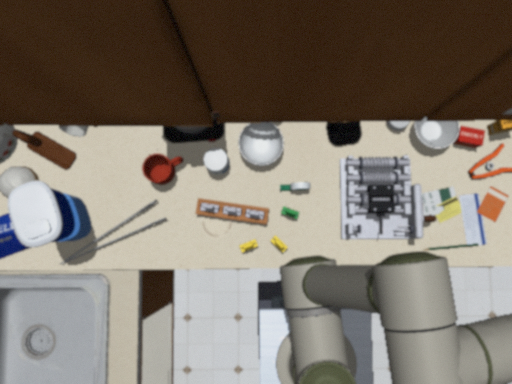

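View pics/wrist0.png

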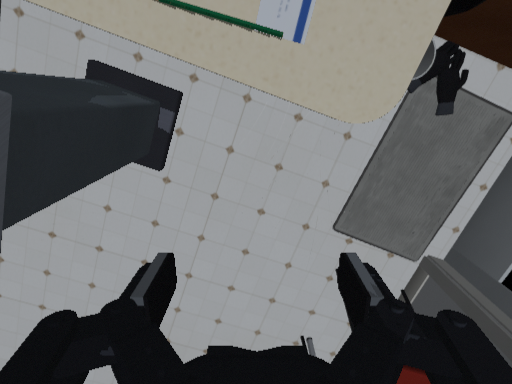

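The block with three grey combs is at about (232,211) in top and the black carriage at (380,197). I'll zoom in.

```bash
python3 - <<'E'
import cv2
im=cv2.imread("pics/top0.png")
cv2.imwrite("pics/top0a.png",cv2.resize(im[185:240,185:285],None,fx=8,fy=8,interpolation=cv2.INTER_CUBIC)[:600])
cv2.imwrite("pics/top0b.png",cv2.resize(im[150:245,330:430],None,fx=6,fy=6,interpolation=cv2.INTER_CUBIC))
im=cv2.imread("pics/scene0.png")
cv2.imwrite("pics/scene0a.png",cv2.resize(im[195:275,190:340],None,fx=5,fy=5,interpolation=cv2.INTER_CUBIC))
E
```

```text
(no output)
```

View pics/top0a.png

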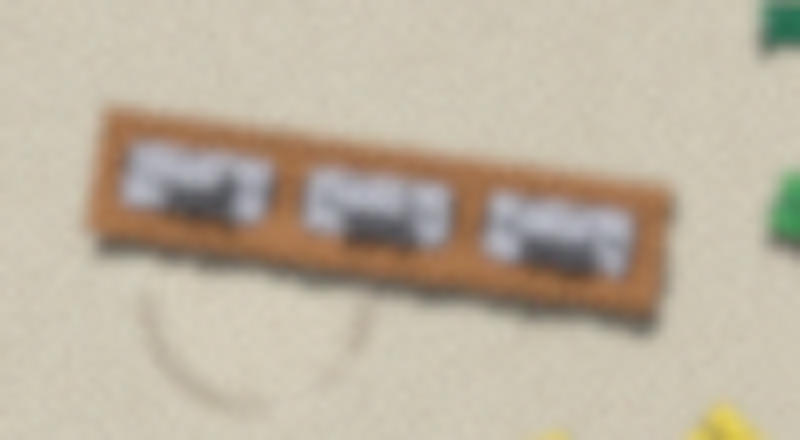

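View pics/top0b.png

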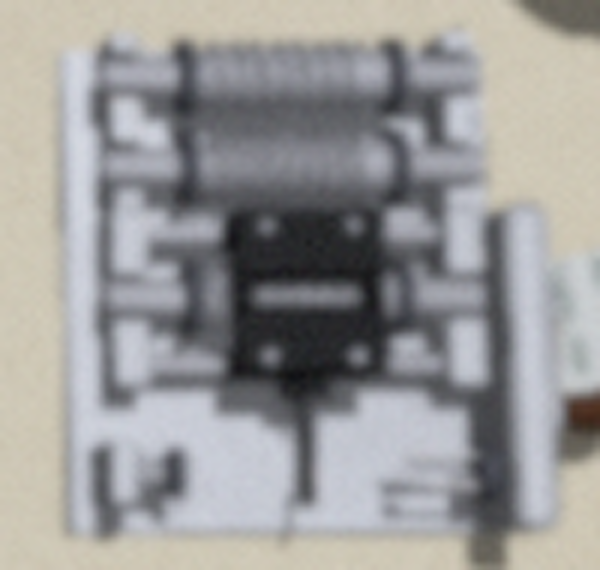

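View pics/scene0a.png

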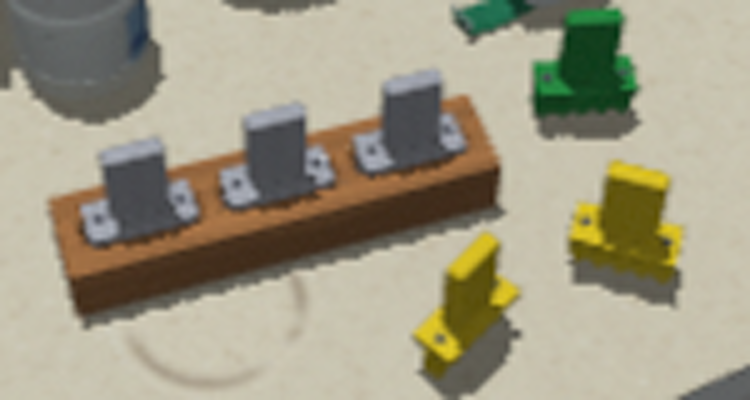

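```bash
cat > h.py <<'E'
import numpy as np
from rig import *
from scipy.spatial.transform import Rotation as Ro
def ray(n,u,v,pose=None):
    c=get_calibration(n);K=c["camera_matrix"]
    d=np.linalg.solve(K,[u,v,1.])
    if n=="wrist":
        T=c["T_tool_cam"];p,q=pose
        Rw=Ro.from_quat(np.roll(q,-1)).as_matrix()
        return Rw@T[:3,3]+p, Rw@T[:3,:3]@d
    return -c["R"].T@c["t"], c["R"].T@d
def onz(n,u,v,z,pose=None):
    o,d=ray(n,u,v,pose); return o+d*(z-o[2])/d[2]
E
python3 - <<'E'
from h import *
np.set_printoptions(precision=1,suppress=True)
c=[onz("top",185+(x)/8-.0,185+y/8,32) for x,y in [(105,108),(672,185),(660,312),(90,238)]]
for p in c: print(p)
print("ctr",np.mean(c,0), [np.linalg.norm(c[i]-c[(i+1)%4]) for i in range(4)])
v=(c[0]+c[3]-c[1]-c[2]);print("yaw of block y axis (deg from +y)",np.degrees(np.arctan2(-v[0],v[1])))
for x,y in [(196,188),(378,207),(560,235)]: print("flange",onz("top",185+x/8,185+y/8,38))
a=onz("top",330+252/6,150+296/6,83);b=onz("top",330+363/6,150+298/6,83);print("slot",a,b,(a+b)/2)
c=[onz("top",330+x/6,150+y/6,83) for x,y in [(232,210),(382,213),(378,378),(230,374)]]
for p in c: print(p)
print(np.mean(c,0))
s=sense();R=Ro.from_quat(np.roll(s["ee_rot"],-1)).as_matrix();print(R)
E
```

```text
[465.1 327.2  32. ]
[435.9 125.   32. ]
[390.8 129.6  32. ]
[418.7 332.2  32. ]
ctr [427.6 228.5  32. ] [np.float64(204.32308219093431), np.float64(45.32932472664434), np.float64(204.50128744862826), np.float64(46.681027834287526)]
yaw of block y axis (deg from +y) -8.02282090177716
flange [435.8 293.9  38. ]
flange [428.5 229.3  38. ]
flange [418.1 164.8  38. ]
slot [ 454.1 -157.7   83. ] [ 452.7 -208.3   83. ] [ 453.4 -183.    83. ]
[ 493.8 -149.8   83. ]
[ 491.8 -218.4   83. ]
[ 416.1 -213.8   83. ]
[ 418.4 -146.5   83. ]
[ 455.  -182.1   83. ]
[[-0.   0.3 -0.9]
 [ 0.  -0.9 -0.3]
 [-1.  -0.  -0. ]]
```

```bash
cat >> h.py <<'E'
def plan(target,theta_deg,vmax=55.,pose=None):
    s=sense();p=s["eef_pos"].copy();R=Ro.from_quat(np.roll(s["ee_rot"],-1)).as_matrix()
    th=np.radians(theta_deg);y=np.array([np.cos(th),np.sin(th),0]);x=np.array([0,0,-1.]);G=np.column_stack([x,y,np.cross(x,y)])
    rv=Ro.from_matrix(R.T@G).as_rotvec()
    n=int(max(np.ceil(np.linalg.norm(target-p)/vmax),np.ceil(np.linalg.norm(rv)/0.17),1))
    print("t",round(s["time_s"],2),"p",p.round(1),"theta",np.degrees(np.arctan2(R[1,1],R[0,1])).round(2),"F",s["force"].round(1),"rv",rv.round(4),"n",n)
    dp=(np.array(target)-p)/n
    for i in range(n):
        l=R.T@dp; print(dict(x=round(l[0],1),y=round(l[1],1),z=round(l[2],1),rx=round(rv[0]/n,3),ry=round(rv[1]/n,4),rz=round(rv[2]/n,4)))
        R=R@Ro.from_rotvec(rv/n).as_matrix()
E
python3 - <<'E'
from h import *
plan([423,190,190],-8)
E
```

```text
t 0.15 p [ 177.4 -493.9  230.9] theta -70.25 F [ 0.3 -0.8 -0.6] rv [-1.0864e+00 -7.0000e-04  7.0000e-04] n 14
{'x': np.float64(3.0), 'y': np.float64(-40.0), 'z': np.float64(-33.0), 'rx': np.float64(-0.078), 'ry': np.float64(-0.0), 'rz': np.float64(0.0001)}
{'x': np.float64(3.0), 'y': np.float64(-37.4), 'z': np.float64(-36.0), 'rx': np.float64(-0.078), 'ry': np.float64(-0.0), 'rz': np.float64(0.0001)}
{'x': np.float64(3.0), 'y': np.float64(-34.5), 'z': np.float64(-38.8), 'rx': np.float64(-0.078), 'ry': np.float64(-0.0), 'rz': np.float64(0.0001)}
{'x': np.float64(3.0), 'y': np.float64(-31.3), 'z': np.float64(-41.4), 'rx': np.float64(-0.078), 'ry': np.float64(-0.0), 'rz': np.float64(0.0001)}
{'x': np.float64(2.9), 'y': np.float64(-28.0), 'z': np.float64(-43.7), 'rx': np.float64(-0.078), 'ry': np.float64(-0.0), 'rz': np.float64(0.0001)}
{'x': np.float64(2.9), 'y': np.float64(-24.6), 'z': np.float64(-45.7), 'rx': np.float64(-0.078), 'ry': np.float64(-0.0), 'rz': np.float64(0.0001)}
{'x': np.float64(2.9), 'y': np.float64(-21.0), 'z': np.float64(-47.5), 'rx': np.float64(-0.078), 'ry': np.fl
[... 360 characters left out ...]
 np.float64(-9.4), 'z': np.float64(-51.0), 'rx': np.float64(-0.078), 'ry': np.float64(-0.0), 'rz': np.float64(0.0001)}
{'x': np.float64(2.9), 'y': np.float64(-5.5), 'z': np.float64(-51.6), 'rx': np.float64(-0.078), 'ry': np.float64(-0.0), 'rz': np.float64(0.0001)}
{'x': np.float64(2.9), 'y': np.float64(-1.4), 'z': np.float64(-51.9), 'rx': np.float64(-0.078), 'ry': np.float64(-0.0), 'rz': np.float64(0.0001)}
{'x': np.float64(2.9), 'y': np.float64(2.6), 'z': np.float64(-51.8), 'rx': np.float64(-0.078), 'ry': np.float64(-0.0), 'rz': np.float64(0.0001)}
{'x': np.float64(2.9), 'y': np.float64(6.6), 'z': np.float64(-51.5), 'rx': np.float64(-0.078), 'ry': np.float64(-0.0), 'rz': np.float64(0.0001)}
```

Emit:
jog_arm(increments=[{"x": 3,"y": -40,"z": -33,"rx": -0.078,"hand": 45},{"x": 3,"y": -37,"z": -36,"rx": -0.078},{"x": 3,"y": -34.5,"z": -39,"rx": -0.078},{"x": 3,"y": -31,"z": -41.5,"rx": -0.078},{"x": 3,"y": -28,"z": -43.5,"rx": -0.078}])

```text
schema error: expected keys rx, ry, rz, x, y, z, hand
```

Emit:
jog_arm(increments=[{"x": 3,"y": -24.5,"z": -45.5,"rx": -0.078},{"x": 3,"y": -21,"z": -47.5,"rx": -0.078},{"x": 3,"y": -17,"z": -49,"rx": -0.078},{"x": 3,"y": -13.5,"z": -50,"rx": -0.078},{"x": 3,"y": -9.5,"z": -51,"rx": -0.078}])

```text
schema error: expected keys rx, ry, rz, x, y, z, hand
```

Emit:
jog_arm(increments=[{"x": 3,"y": -5.5,"z": -51.5,"rx": -0.078},{"x": 3,"y": -1.5,"z": -52,"rx": -0.078},{"x": 3,"y": 2.5,"z": -52,"rx": -0.078},{"x": 3,"y": 6.5,"z": -51.5,"rx": -0.078},{}])

```text
schema error: expected keys rx, ry, rz, x, y, z, hand
```

All keys are needed in each row.

Emit:
jog_arm(increments=[{"x": 3,"y": -40,"z": -33,"rx": -0.078,"ry": 0,"rz": 0,"hand": 45},{"x": 3,"y": -37,"z": -36,"rx": -0.078,"ry": 0,"rz": 0,"hand": 45},{"x": 3,"y": -34.5,"z": -39,"rx": -0.078,"ry": 0,"rz": 0,"hand": 45},{"x": 3,"y": -31,"z": -41.5,"rx": -0.078,"ry": 0,"rz": 0,"hand": 45},{"x": 3,"y": -28,"z": -43.5,"rx": -0.078,"ry": 0,"rz": 0,"hand": 45}])

```text
time_s: 0.78
eef_pos: [265.6, -248.8, 216.1]
ee_rot: [0.255, 0.66, 0.255, -0.66]
force: [0.3, -0.5, 0.2]
grip_width: 0.524
```

Emit:
jog_arm(increments=[{"x": 3,"y": -24.5,"z": -45.5,"rx": -0.078,"ry": 0,"rz": 0,"hand": 45},{"x": 3,"y": -21,"z": -47.5,"rx": -0.078,"ry": 0,"rz": 0,"hand": 45},{"x": 3,"y": -17,"z": -49,"rx": -0.078,"ry": 0,"rz": 0,"hand": 45},{"x": 3,"y": -13.5,"z": -50,"rx": -0.078,"ry": 0,"rz": 0,"hand": 45},{"x": 3,"y": -9.5,"z": -51,"rx": -0.078,"ry": 0,"rz": 0,"hand": 45}])

```text
time_s: 1.4
eef_pos: [352.5, -4.6, 201.3]
ee_rot: [0.378, 0.598, 0.378, -0.598]
force: [1.7, 0.1, -0.2]
grip_width: 0.528
```

Emit:
jog_arm(increments=[{"x": 3,"y": -5.5,"z": -51.5,"rx": -0.078,"ry": 0,"rz": 0,"hand": 45},{"x": 3,"y": -1.5,"z": -52,"rx": -0.078,"ry": 0,"rz": 0,"hand": 45},{"x": 3,"y": 2.5,"z": -52,"rx": -0.078,"ry": 0,"rz": 0,"hand": 45},{"x": 3,"y": 6.5,"z": -51.5,"rx": -0.078,"ry": 0,"rz": 0,"hand": 45},{"x": 0,"y": 0,"z": 0,"rx": 0,"ry": 0,"rz": 0,"hand": 45}])

```text
time_s: 2.02
eef_pos: [421.2, 192.0, 188.6]
ee_rot: [-0.466, -0.531, -0.467, 0.532]
force: [-0.9, 0.1, -0.3]
grip_width: 0.53
```

```bash
cat >> h.py <<'E'
import cv2
def snap(n,name):
    s=sense();im=cv2.cvtColor(capture(n),cv2.COLOR_RGB2BGR);cv2.imwrite(f"pics/{name}.png",im)
    np.savez(f"pics/{name}.npz",p=s["eef_pos"],q=s["ee_rot"]);return im
def lp(name):
    z=np.load(f"pics/{name}.npz");return z["p"],z["q"]
E
python3 - <<'E'
from h import *
im=snap("wrist","w1")
E
```

```text
(no output)
```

View pics/w1.png

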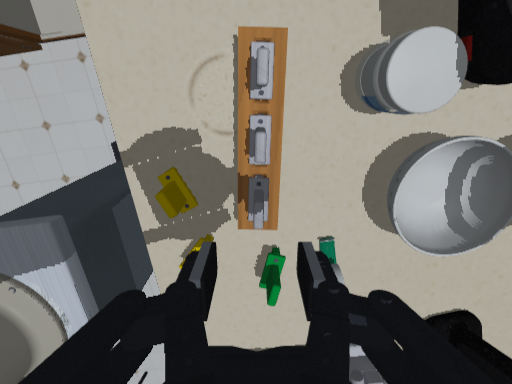

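```bash
python3 - <<'E'
from h import *
im=cv2.imread("pics/w1.png")
cv2.imwrite("pics/w1a.png",cv2.resize(im[20:240,225:300],None,fx=2.7,fy=2.7,interpolation=cv2.INTER_CUBIC))
cv2.imwrite("pics/w1b.png",cv2.resize(im[165:235,225:300],None,fx=8,fy=8,interpolation=cv2.INTER_CUBIC))
E
```

```text
(no output)
```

View pics/w1b.png

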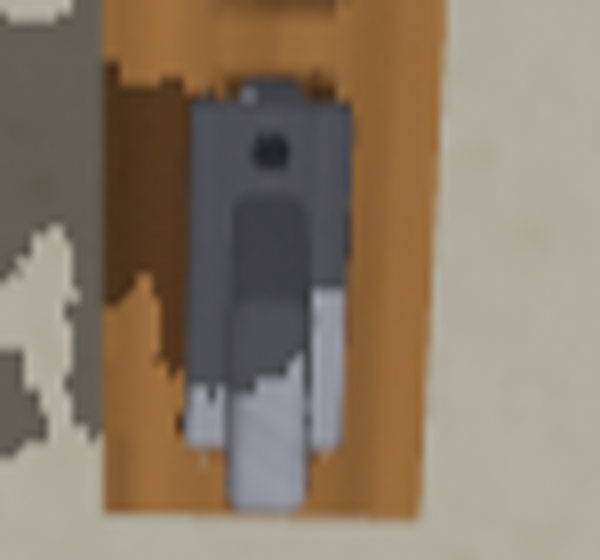

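View pics/w1a.png

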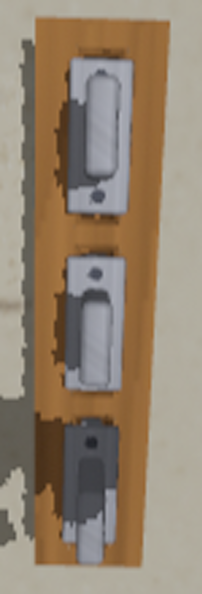

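```bash
python3 - <<'E'
from h import *
np.set_printoptions(precision=1,suppress=True)
P=lp("w1"); f=lambda x,y,z,k=8,ox=225,oy=165: onz("wrist",ox+x/k,oy+y/k,z,P)
a=f(270,300,82);b=f(267,510,82);print("tab top R",a,b,(a+b)/2,np.linalg.norm(a-b))
a=f(270,98,38);b=f(263,450,38);print("flange R",a,b,(a+b)/2,np.linalg.norm(a-b))
g=lambda x,y,z:f(x,y,z,2.7,225,20)
for n,t,bb in [("M",(98,303),(95,388)),("L",(104,75),(102,180))]:
    a=g(*t,82);b=g(*bb,82);print("tab top",n,a,b,(a+b)/2,np.linalg.norm(a-b))
for n,t,bb in [("M",(97,258),(95,388)),("L",(102,59),(98,212))]:
    a=g(*t,38);b=g(*bb,38);print("flange",n,a,b,(a+b)/2,np.linalg.norm(a-b))
c=[g(*q,32) for q in [(36,19),(172,19),(142,567),(36,565)]]
for q in c: print(q)
print("ctr",np.mean(c,0));v=(c[0]+c[1]-c[2]-c[3]);print(np.degrees(np.arctan2(-v[0],v[1])))
E
```

```text
tab top R [420.9 183.6  82. ] [417.1 156.9  82. ] [419.  170.3  82. ] 26.94068725737269
flange R [422.6 195.5  38. ] [415.2 145.   38. ] [418.9 170.3  38. ] 51.061573466399594
tab top M [431.1 247.1  82. ] [426.7 219.9  82. ] [428.9 233.5  82. ] 27.50493307677414
tab top L [440.8 311.3  82. ] [436.8 283.2  82. ] [438.8 297.3  82. ] 28.455429922042697
flange M [432.7 258.   38. ] [425.9 209.9  38. ] [429.3 233.9  38. ] 48.5632464254829
flange L [442.4 322.4  38. ] [435.  273.8  38. ] [438.7 298.1  38. ] 49.12168334334584
[421.8 338.3  32. ]
[467.7 332.3  32. ]
[436.1 128.5  32. ]
[391.2 135.2  32. ]
ctr [429.2 233.5  32. ]
-8.68857240611787
```

```bash
python3 - <<'E'
from h import *
plan([419,170,44],-8.5)
E
```

```text
t 2.08 p [420.9 190.5 188.7] theta -7.55 F [-0.2  0.4 -0.2] rv [0.0165 0.0005 0.0012] n 3
{'x': np.float64(48.2), 'y': np.float64(0.3), 'z': np.float64(6.8), 'rx': np.float64(0.006), 'ry': np.float64(0.0002), 'rz': np.float64(0.0004)}
{'x': np.float64(48.2), 'y': np.float64(0.3), 'z': np.float64(6.8), 'rx': np.float64(0.006), 'ry': np.float64(0.0002), 'rz': np.float64(0.0004)}
{'x': np.float64(48.2), 'y': np.float64(0.4), 'z': np.float64(6.9), 'rx': np.float64(0.006), 'ry': np.float64(0.0002), 'rz': np.float64(0.0004)}
```

Emit:
jog_arm(increments=[{"x": 40,"y": 0.5,"z": 20.5,"rx": 0.017,"ry": 0,"rz": 0,"hand": 45},{"x": 35,"y": 0.5,"z": 0,"rx": 0,"ry": 0,"rz": 0,"hand": 45},{"x": 0,"y": 0,"z": 0,"rx": 0,"ry": 0,"rz": 0,"hand": 45}])

```text
time_s: 2.45
eef_pos: [418.2, 168.1, 113.1]
ee_rot: [-0.459, -0.535, -0.461, 0.538]
force: [0.1, -0.0, 0.6]
grip_width: 0.524
```

```bash
python3 - <<'E'
from h import *
im=snap("wrist","w2")
plan([419,170,44],-8.5)
cv2.imwrite("pics/w2a.png",cv2.resize(im[100:384,130:400],None,fx=2,fy=2))
E
```

```text
t 2.5 p [419.3 168.5 114.7] theta -8.74 F [-0.4  0.   0.6] rv [-0.0042  0.0004  0.001 ] n 2
{'x': np.float64(35.3), 'y': np.float64(-0.2), 'z': np.float64(-0.7), 'rx': np.float64(-0.002), 'ry': np.float64(0.0002), 'rz': np.float64(0.0005)}
{'x': np.float64(35.3), 'y': np.float64(-0.3), 'z': np.float64(-0.7), 'rx': np.float64(-0.002), 'ry': np.float64(0.0002), 'rz': np.float64(0.0005)}
```

View pics/w2a.png

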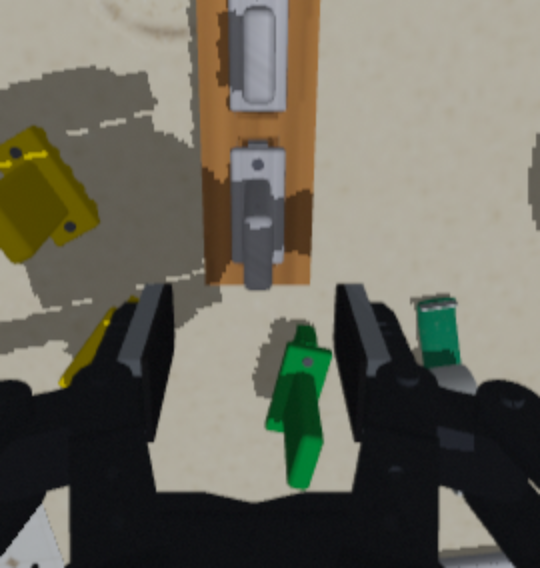

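```bash
python3 - <<'E'
from h import *
P=lp("w2");print(onz("wrist",130+259/2,100+220/2,82,P),onz("wrist",130+258/2,100+288/2,82,P),P[0])
E
```

```text
[421.08877065 182.53368696  82.        ] [417.04038923 157.817737    82.        ] [418.21008919 168.06477861 113.08743863]
```

Emit:
jog_arm(increments=[{"x": 45,"y": -0.5,"z": -0.5,"rx": -0.004,"ry": 0,"rz": 0,"hand": 45},{"x": 25,"y": 0,"z": 0,"rx": 0,"ry": 0,"rz": 0,"hand": 45},{"x": 0,"y": 0,"z": 0,"rx": 0,"ry": 0,"rz": 0,"hand": 45}])

```text
time_s: 2.88
eef_pos: [419.2, 169.6, 44.8]
ee_rot: [-0.462, -0.535, -0.462, 0.536]
force: [0.0, 0.3, -0.7]
grip_width: 0.525
```

Emit:
jog_arm(force=40, increments=[{"x": 0,"y": 0,"z": 0,"rx": 0,"ry": 0,"rz": 0,"hand": 4},{"x": 0,"y": 0,"z": 0,"rx": 0,"ry": 0,"rz": 0,"hand": 4},{"x": 0,"y": 0,"z": 0,"rx": 0,"ry": 0,"rz": 0,"hand": 4},{"x": 0,"y": 0,"z": 0,"rx": 0,"ry": 0,"rz": 0,"hand": 4}])

```text
time_s: 3.38
eef_pos: [419.9, 169.9, 45.8]
ee_rot: [0.463, 0.536, 0.461, -0.535]
force: [-0.3, -0.1, 7.0]
grip_width: 0.114
```

```bash
python3 - <<'E'
from h import *
s=sense();print(s["grip_width"]*85.4,s["eef_pos"],s["force"],s["wrist_torque"])
E
```

```text
9.70154585872011 [419.92400427 169.93762189  45.8040722 ] [-0.3255131  -0.12190315  7.00145739] [-0.10225052  0.26113002  0.05174263]
```

Emit:
jog_arm(increments=[{"x": -30,"y": 0,"z": 0,"rx": 0,"ry": 0,"rz": 0,"hand": 4},{"x": -50,"y": 0,"z": 0,"rx": 0,"ry": 0,"rz": 0,"hand": 4},{"x": -40,"y": 0,"z": 0,"rx": 0,"ry": 0,"rz": 0,"hand": 4}])

```text
time_s: 3.75
eef_pos: [419.2, 169.9, 167.0]
ee_rot: [0.462, 0.536, 0.462, -0.535]
force: [0.3, -1.1, -1.2]
grip_width: 0.115
```

```bash
python3 - <<'E'
from h import *
plan([453,-150,165],-1.8)
E
```

```text
t 3.75 p [419.2 169.9 167. ] theta -8.42 F [ 0.3 -1.1 -1.2] rv [-0.1155 -0.0005 -0.0022] n 6
{'x': np.float64(0.3), 'y': np.float64(13.4), 'z': np.float64(51.9), 'rx': np.float64(-0.019), 'ry': np.float64(-0.0001), 'rz': np.float64(-0.0004)}
{'x': np.float64(0.3), 'y': np.float64(12.4), 'z': np.float64(52.2), 'rx': np.float64(-0.019), 'ry': np.float64(-0.0001), 'rz': np.float64(-0.0004)}
{'x': np.float64(0.3), 'y': np.float64(11.4), 'z': np.float64(52.4), 'rx': np.float64(-0.019), 'ry': np.float64(-0.0001), 'rz': np.float64(-0.0004)}
{'x': np.float64(0.3), 'y': np.float64(10.4), 'z': np.float64(52.6), 'rx': np.float64(-0.019), 'ry': np.float64(-0.0001), 'rz': np.float64(-0.0004)}
{'x': np.float64(0.3), 'y': np.float64(9.3), 'z': np.float64(52.8), 'rx': np.float64(-0.019), 'ry': np.float64(-0.0001), 'rz': np.float64(-0.0004)}
{'x': np.float64(0.3), 'y': np.float64(8.3), 'z': np.float64(53.0), 'rx': np.float64(-0.019), 'ry': np.float64(-0.0001), 'rz': np.float64(-0.0004)}
```

Emit:
jog_arm(increments=[{"x": 0,"y": 13,"z": 53,"rx": -0.019,"ry": 0,"rz": 0,"hand": 4},{"x": 0,"y": 12,"z": 53,"rx": -0.019,"ry": 0,"rz": 0,"hand": 4},{"x": 0,"y": 11,"z": 53,"rx": -0.019,"ry": 0,"rz": 0,"hand": 4},{"x": 0,"y": 10.5,"z": 53,"rx": -0.019,"ry": 0,"rz": 0,"hand": 4},{"x": 0,"y": 9,"z": 53,"rx": -0.019,"ry": 0,"rz": 0,"hand": 4}])

```text
time_s: 4.38
eef_pos: [445.4, -101.5, 165.3]
ee_rot: [0.487, 0.513, 0.486, -0.513]
force: [1.1, -0.7, -0.8]
grip_width: 0.107
```

Emit:
jog_arm(increments=[{"x": 0,"y": 8,"z": 53,"rx": -0.019,"ry": 0,"rz": 0,"hand": 4},{"x": 0,"y": 3,"z": 53,"rx": 0,"ry": 0,"rz": 0,"hand": 4},{"x": 0,"y": 1,"z": 30,"rx": 0,"ry": 0,"rz": 0,"hand": 4},{"x": 0,"y": 0,"z": 0,"rx": 0,"ry": 0,"rz": 0,"hand": 4}])

```text
time_s: 4.88
eef_pos: [451.6, -237.8, 164.8]
ee_rot: [-0.491, -0.509, -0.491, 0.509]
force: [0.0, 0.3, -2.1]
grip_width: 0.109
```

```bash
python3 - <<'E'
from h import *
im=snap("wrist","w3")
plan([453,-183,120],-1.8)
cv2.imwrite("pics/w3a.png",cv2.resize(im,None,fx=1.5,fy=1.5))
E
```

```text
t 4.92 p [ 451.7 -236.5  164.7] theta -1.97 F [-0.7 -0.2 -1.1] rv [-0.0029  0.0001 -0.0003] n 2
{'x': np.float64(22.4), 'y': np.float64(-0.3), 'z': np.float64(-26.8), 'rx': np.float64(-0.001), 'ry': np.float64(0.0), 'rz': np.float64(-0.0002)}
{'x': np.float64(22.4), 'y': np.float64(-0.2), 'z': np.float64(-26.8), 'rx': np.float64(-0.001), 'ry': np.float64(0.0), 'rz': np.float64(-0.0002)}
```

View pics/w3a.png

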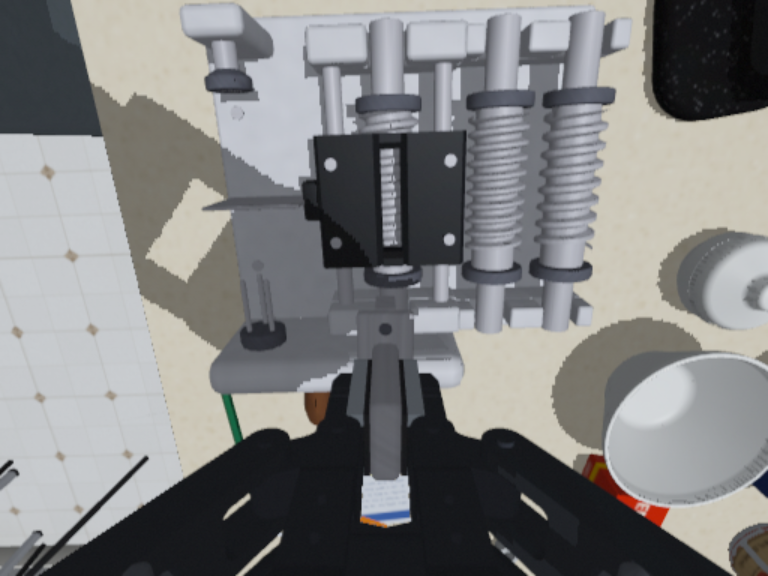

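```bash
python3 - <<'E'
from h import *
im=cv2.imread("pics/w3.png")
cv2.imwrite("pics/w3b.png",cv2.resize(im[80:185,205:315],None,fx=5.5,fy=5.5,interpolation=cv2.INTER_CUBIC))
cv2.imwrite("pics/w3c.png",cv2.resize(im[55:190,230:410],None,fx=4.4,fy=4.4,interpolation=cv2.INTER_CUBIC))
E
```

```text
(no output)
```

View pics/w3b.png

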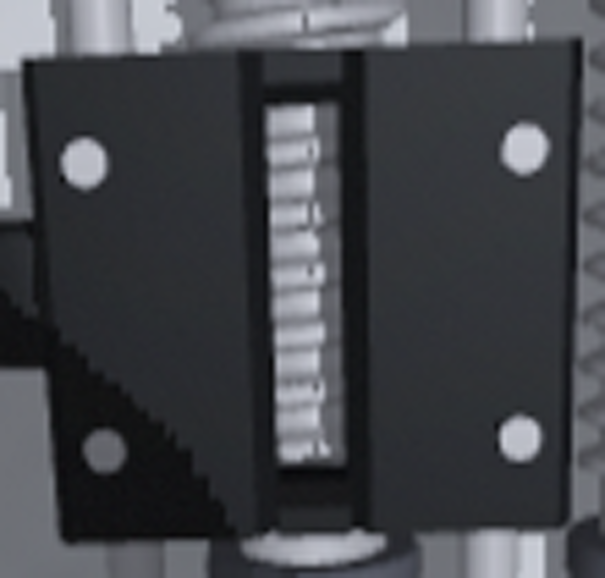

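View pics/w3c.png

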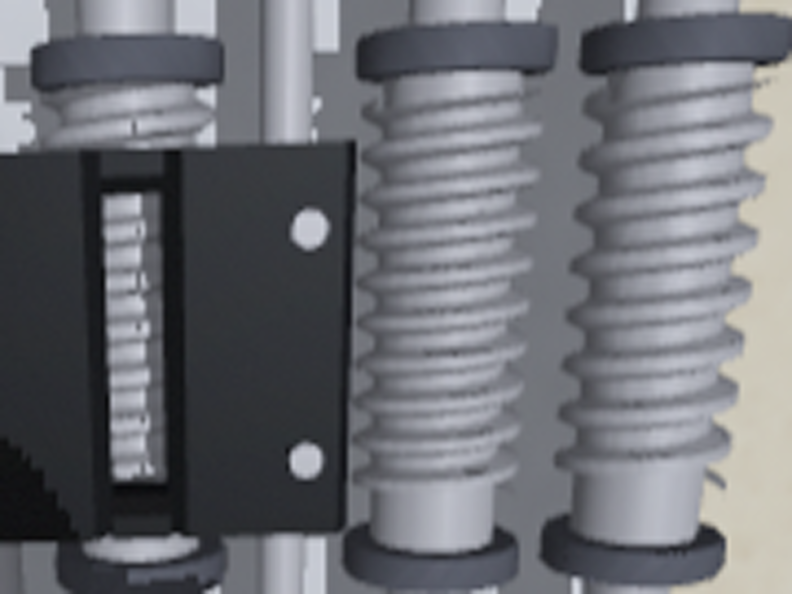

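```bash
python3 - <<'E'
from h import *
np.set_printoptions(precision=1,suppress=True)
P=lp("w3"); b=lambda x,y,z: onz("wrist",205+x/5.5,80+y/5.5,z,P)
c=lambda x,y,z: onz("wrist",230+x/4.4,55+y/4.4,z,P)
ys=[b(300,y,64.5)[1] for y in (148,213,272,333,390,447)];print("used",np.array(ys),np.polyfit(range(6),ys,1))
for z in (47.5,):
  ys=[c(360,y,z)[1] for y in (110,152,196,242,285,327,368,408,440,476)];print("mid",np.diff(ys),np.polyfit(range(10),ys,1))
  ys=[c(740,y,z)[1] for y in (128,185,238,290,340,388,440)];print("right",np.diff(ys),np.polyfit(range(7),ys,1))
co=[b(*q,83) for q in [(25,60),(581,40),(570,525),(62,543)]]
for q in co: print(q)
print("ctr",np.mean(co,0));
v=(co[0]+co[1]-co[2]-co[3]);print(np.degrees(np.arctan2(-v[0],v[1])),np.linalg.norm(v)/2)
v=(co[1]+co[2]-co[0]-co[3]);print(np.degrees(np.arctan2(v[1],v[0])),np.linalg.norm(v)/2)
sl=[b(*q,83) for q in [(240,53),(364,50),(369,527),(260,530)]]
for q in sl: print("channel",q)
print(np.mean(sl,0))
sl=[b(*q,83) for q in [(262,87),(342,84),(345,485),(275,488)]]
for q in sl: print("sl?",q)
h=[b(*q,83) for q in [(84,162),(525,149),(520,438),(104,451)]]
print("holes",np.array(h),np.mean(h,0))
E
```

```text
used [-161.  -170.3 -178.9 -188.1 -196.9 -205.8] [  -8.9 -161.1]
mid [-7.6 -8.1 -8.7 -8.3 -8.3 -8.2 -8.2 -6.7 -7.7] [  -8.1 -141.5]
right [-10.4 -10.  -10.   -9.9  -9.8 -10.8] [ -10.1 -147.4]
[ 419.1 -147.8   83. ]
[ 493.4 -147.9   83. ]
[ 493.6 -214.8   83. ]
[ 418.6 -215.    83. ]
ctr [ 456.2 -181.4   83. ]
-0.11594401379936667 67.07581778336117
0.03374503282537673 74.70257644103388
channel [ 447.9 -147.9   83. ]
channel [ 464.5 -148.1   83. ]
channel [ 464.  -214.1   83. ]
channel [ 447.9 -214.    83. ]
[ 456.1 -181.    83. ]
sl? [ 450.6 -152.3   83. ]
sl? [ 461.4 -152.3   83. ]
sl? [ 460.6 -207.6   83. ]
sl? [ 450.4 -207.7   83. ]
holes [[ 426.  -161.1   83. ]
 [ 486.2 -161.5   83. ]
 [ 486.1 -201.5   83. ]
 [ 425.8 -201.4   83. ]] [ 456.  -181.4   83. ]
```

```bash
python3 - <<'E'
from h import *
plan([456,-181.2,130],0)
E
```

```text
t 4.92 p [ 451.7 -236.5  164.7] theta -1.97 F [-0.7 -0.2 -1.1] rv [-0.0343  0.0001 -0.0003] n 2
{'x': np.float64(17.4), 'y': np.float64(1.2), 'z': np.float64(-27.7), 'rx': np.float64(-0.017), 'ry': np.float64(0.0), 'rz': np.float64(-0.0002)}
{'x': np.float64(17.4), 'y': np.float64(1.7), 'z': np.float64(-27.7), 'rx': np.float64(-0.017), 'ry': np.float64(0.0), 'rz': np.float64(-0.0002)}
```

Emit:
jog_arm(increments=[{"x": 10,"y": 1.2,"z": -28,"rx": -0.017,"ry": 0,"rz": 0,"hand": 4},{"x": 15,"y": 1.7,"z": -27.5,"rx": -0.017,"ry": 0,"rz": 0,"hand": 4},{"x": 10,"y": 0,"z": 0,"rx": 0,"ry": 0,"rz": 0,"hand": 4},{"x": 0,"y": 0,"z": 0,"rx": 0,"ry": 0,"rz": 0,"hand": 4}])

```text
time_s: 5.42
eef_pos: [456.1, -180.4, 129.2]
ee_rot: [0.5, 0.499, 0.501, -0.5]
force: [-0.1, -1.1, -0.8]
grip_width: 0.112
```

```bash
python3 - <<'E'
from h import *
im=snap("wrist","w4")
plan([456,-181.2,118],0)
cv2.imwrite("pics/w4a.png",cv2.resize(im[80:330,150:380],None,fx=2.4,fy=2.4))
im=snap("scene","s4")
cv2.imwrite("pics/s4a.png",cv2.resize(im[90:220,300:440],None,fx=4.5,fy=4.5,interpolation=cv2.INTER_CUBIC))
E
```

```text
t 5.47 p [ 456.3 -180.9  129.7] theta 0.06 F [-0.2 -0.1 -1. ] rv [ 0.001   0.0003 -0.0003] n 1
{'x': np.float64(11.7), 'y': np.float64(-0.3), 'z': np.float64(0.3), 'rx': np.float64(0.001), 'ry': np.float64(0.0003), 'rz': np.float64(-0.0003)}
```

View pics/w4a.png

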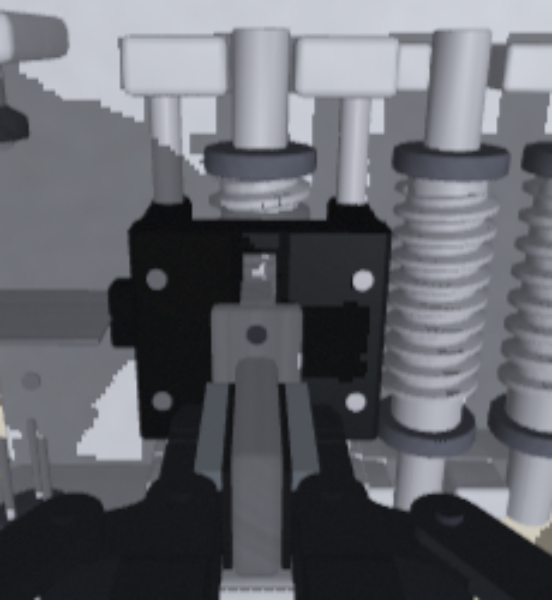

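View pics/s4a.png

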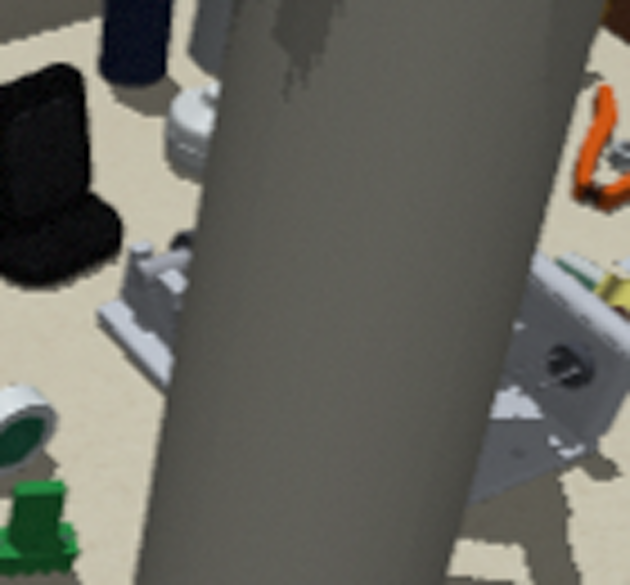

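Emit:
jog_arm(increments=[{"x": 8,"y": 0,"z": 0,"rx": 0,"ry": 0,"rz": 0,"hand": 4},{"x": 6,"y": 0,"z": 0,"rx": 0,"ry": 0,"rz": 0,"hand": 4},{"x": 6,"y": 0,"z": 0,"rx": 0,"ry": 0,"rz": 0,"hand": 4},{"x": 0,"y": 0,"z": 0,"rx": 0,"ry": 0,"rz": 0,"hand": 4}])

```text
time_s: 6.02
eef_pos: [455.9, -180.6, 108.8]
ee_rot: [0.5, 0.5, 0.501, -0.5]
force: [-0.3, -0.7, -1.2]
grip_width: 0.112
```

In the slot without contact. I'll approach the crests gently.

Emit:
jog_arm(increments=[{"x": 4,"y": 0,"z": 0,"rx": 0,"ry": 0,"rz": 0,"hand": 4},{"x": 3,"y": 0,"z": 0,"rx": 0,"ry": 0,"rz": 0,"hand": 4},{"x": 1.5,"y": 0,"z": 0,"rx": 0,"ry": 0,"rz": 0,"hand": 4},{"x": 0,"y": 0,"z": 0,"rx": 0,"ry": 0,"rz": 0,"hand": 4}])

```text
time_s: 6.52
eef_pos: [456.1, -180.7, 100.7]
ee_rot: [0.5, 0.5, 0.5, -0.5]
force: [0.1, -0.2, -0.8]
grip_width: 0.113
```

Emit:
jog_arm(increments=[{"x": 1,"y": 0,"z": 0,"rx": 0,"ry": 0,"rz": 0,"hand": 4},{"x": 1,"y": 0,"z": 0,"rx": 0,"ry": 0,"rz": 0,"hand": 4},{"x": 0,"y": 0,"z": 0,"rx": 0,"ry": 0,"rz": 0,"hand": 4}])

```text
time_s: 6.9
eef_pos: [456.4, -180.9, 99.9]
ee_rot: [0.501, 0.5, 0.5, -0.5]
force: [-3.2, 0.9, 9.9]
grip_width: 0.112
```

Emit:
jog_arm(increments=[{"x": 0,"y": 0,"z": -1,"rx": 0,"ry": 0,"rz": 0,"hand": 4},{"x": 0,"y": 0,"z": -1,"rx": 0,"ry": 0,"rz": 0,"hand": 4},{"x": 0,"y": 0,"z": -1,"rx": 0,"ry": 0,"rz": 0,"hand": 4}])

```text
time_s: 7.28
eef_pos: [456.9, -179.2, 100.0]
ee_rot: [0.502, 0.499, 0.499, -0.5]
force: [-0.8, -5.7, 6.1]
grip_width: 0.111
```

Emit:
jog_arm(increments=[{"x": 0,"y": 0,"z": -1,"rx": 0,"ry": 0,"rz": 0,"hand": 4},{"x": 0,"y": 0,"z": -1,"rx": 0,"ry": 0,"rz": 0,"hand": 4},{"x": 0,"y": 0,"z": 0,"rx": 0,"ry": 0,"rz": 0,"hand": 4}])

```text
time_s: 7.65
eef_pos: [457.0, -177.1, 99.9]
ee_rot: [0.502, 0.5, 0.499, -0.5]
force: [-0.8, -4.1, 4.5]
grip_width: 0.11
```

Emit:
jog_arm(increments=[{"x": 0.3,"y": 0,"z": -1,"rx": 0,"ry": 0,"rz": 0,"hand": 4},{"x": 0,"y": 0,"z": -1,"rx": 0,"ry": 0,"rz": 0,"hand": 4},{"x": 0,"y": 0,"z": 0,"rx": 0,"ry": 0,"rz": 0,"hand": 4}])

```text
time_s: 8.02
eef_pos: [457.0, -174.8, 99.4]
ee_rot: [0.502, 0.5, 0.499, -0.5]
force: [0.6, -3.9, 5.3]
grip_width: 0.116
```

Emit:
jog_arm(increments=[{"x": 0,"y": 0,"z": -1,"rx": 0,"ry": 0,"rz": 0,"hand": 4},{"x": 0,"y": 0,"z": -1,"rx": 0,"ry": 0,"rz": 0,"hand": 4},{"x": 0,"y": 0,"z": 0,"rx": 0,"ry": 0,"rz": 0,"hand": 4}])

```text
time_s: 8.4
eef_pos: [456.9, -173.4, 99.3]
ee_rot: [0.502, 0.499, 0.499, -0.5]
force: [-0.2, -8.7, 3.2]
grip_width: 0.113
```

Emit:
jog_arm(increments=[{"x": 0.6,"y": 0,"z": 0,"rx": 0,"ry": 0,"rz": 0,"hand": 4},{"x": 0.6,"y": 0,"z": 0,"rx": 0,"ry": 0,"rz": 0,"hand": 4},{"x": 0,"y": 0,"z": 0,"rx": 0,"ry": 0,"rz": 0,"hand": 4}])

```text
time_s: 8.78
eef_pos: [457.1, -173.5, 98.8]
ee_rot: [0.502, 0.499, 0.498, -0.5]
force: [-2.1, -8.3, 11.6]
grip_width: 0.112
```

Emit:
jog_arm(increments=[{"x": -0.3,"y": 0,"z": -0.7,"rx": 0,"ry": 0,"rz": 0,"hand": 4},{"x": 0,"y": 0,"z": -0.7,"rx": 0,"ry": 0,"rz": 0,"hand": 4},{"x": 0,"y": 0,"z": 0,"rx": 0,"ry": 0,"rz": 0,"hand": 4}])

```text
time_s: 9.15
eef_pos: [457.1, -172.7, 99.1]
ee_rot: [0.503, 0.499, 0.498, -0.5]
force: [-2.3, -10.6, 9.2]
grip_width: 0.117
```

Emit:
jog_arm(increments=[{"x": -0.3,"y": 0,"z": -1,"rx": 0,"ry": 0,"rz": 0,"hand": 4},{"x": 0,"y": 0,"z": -1,"rx": 0,"ry": 0,"rz": 0,"hand": 4},{"x": 0,"y": 0,"z": 0,"rx": 0,"ry": 0,"rz": 0,"hand": 4}])

```text
time_s: 9.52
eef_pos: [457.2, -170.7, 99.4]
ee_rot: [0.503, 0.499, 0.498, -0.5]
force: [-1.3, -10.9, 9.4]
grip_width: 0.114
```

Emit:
jog_arm(increments=[{"x": -0.3,"y": 0,"z": -1,"rx": 0,"ry": 0,"rz": 0,"hand": 4},{"x": 0,"y": 0,"z": -1,"rx": 0,"ry": 0,"rz": 0,"hand": 4},{"x": 0,"y": 0,"z": 0,"rx": 0,"ry": 0,"rz": 0,"hand": 4}])

```text
time_s: 9.9
eef_pos: [457.2, -168.7, 99.8]
ee_rot: [0.503, 0.499, 0.498, -0.5]
force: [-1.5, -10.0, 11.2]
grip_width: 0.111
```

Emit:
jog_arm(increments=[{"x": -10,"y": -0.5,"z": 1,"rx": 0,"ry": 0,"rz": 0,"hand": 4},{"x": -25,"y": 0,"z": 0,"rx": 0,"ry": 0,"rz": 0,"hand": 4},{"x": -35,"y": 0,"z": 0,"rx": 0,"ry": 0,"rz": 0,"hand": 4}])

```text
time_s: 10.28
eef_pos: [454.9, -166.4, 168.1]
ee_rot: [0.499, 0.5, 0.502, -0.5]
force: [0.1, -0.4, -0.7]
grip_width: 0.11
```

```bash
python3 - <<'E'
from h import *
plan([419.9,169.9,120],-8.45)
im=snap("wrist","w5")
cv2.imwrite("pics/w5a.png",cv2.resize(im[80:330,150:380],None,fx=2.4,fy=2.4))
E
```

```text
t 10.28 p [ 454.9 -166.4  168.1] theta 0.06 F [ 0.1 -0.4 -0.7] rv [ 0.1485 -0.0025  0.0029] n 7
{'x': np.float64(7.0), 'y': np.float64(-4.9), 'z': np.float64(-48.0), 'rx': np.float64(0.021), 'ry': np.float64(-0.0004), 'rz': np.float64(0.0004)}
{'x': np.float64(7.0), 'y': np.float64(-5.9), 'z': np.float64(-47.9), 'rx': np.float64(0.021), 'ry': np.float64(-0.0004), 'rz': np.float64(0.0004)}
{'x': np.float64(7.0), 'y': np.float64(-7.0), 'z': np.float64(-47.8), 'rx': np.float64(0.021), 'ry': np.float64(-0.0004), 'rz': np.float64(0.0004)}
{'x': np.float64(7.0), 'y': np.float64(-8.0), 'z': np.float64(-47.6), 'rx': np.float64(0.021), 'ry': np.float64(-0.0004), 'rz': np.float64(0.0004)}
{'x': np.float64(6.9), 'y': np.float64(-9.0), 'z': np.float64(-47.4), 'rx': np.float64(0.021), 'ry': np.float64(-0.0004), 'rz': np.float64(0.0004)}
{'x': np.float64(6.9), 'y': np.float64(-10.0), 'z': np.float64(-47.2), 'rx': np.float64(0.021), 'ry': np.float64(-0.0004), 'rz': np.float64(0.0004)}
{'x': np.float64(6.9), 'y': np.float64(-11.0), 'z': np.float64(-47.0), 'rx': np.float64(0.021), 'ry': np.float64(-0.0004), 'rz': np.float64(0.0004)}
```

View pics/w5a.png

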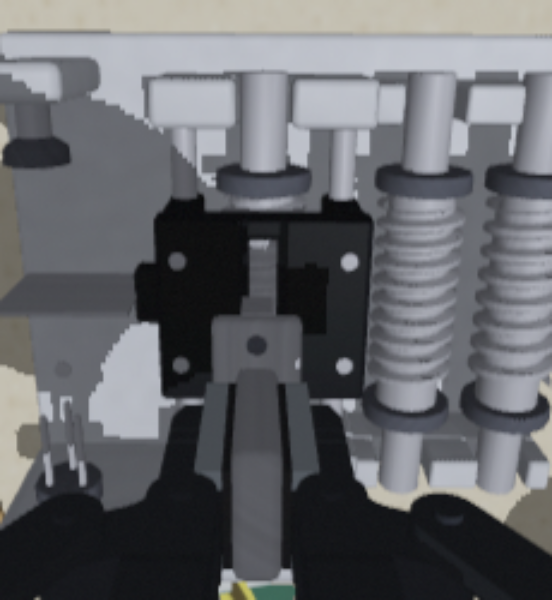

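```bash
python3 - <<'E'
from h import *
plan([310,300,290],-15,58)
E
```

```text
t 10.32 p [ 456.7 -167.5  173. ] theta 0.08 F [ 2.6 -1.7  4.1] rv [ 0.2631  0.0014 -0.0042] n 9
{'x': np.float64(-13.2), 'y': np.float64(-16.2), 'z': np.float64(-51.9), 'rx': np.float64(0.029), 'ry': np.float64(0.0002), 'rz': np.float64(-0.0005)}
{'x': np.float64(-13.2), 'y': np.float64(-17.7), 'z': np.float64(-51.5), 'rx': np.float64(0.029), 'ry': np.float64(0.0002), 'rz': np.float64(-0.0005)}
{'x': np.float64(-13.1), 'y': np.float64(-19.2), 'z': np.float64(-50.9), 'rx': np.float64(0.029), 'ry': np.float64(0.0002), 'rz': np.float64(-0.0005)}
{'x': np.float64(-13.1), 'y': np.float64(-20.7), 'z': np.float64(-50.3), 'rx': np.float64(0.029), 'ry': np.float64(0.0002), 'rz': np.float64(-0.0005)}
{'x': np.float64(-13.1), 'y': np.float64(-22.2), 'z': np.float64(-49.7), 'rx': np.float64(0.029), 'ry': np.float64(0.0002), 'rz': np.float64(-0.0005)}
{'x': np.float64(-13.1), 'y': np.float64(-23.6), 'z': np.float64(-49.0), 'rx': np.float64(0.029), 'ry': np.float64(0.0002), 'rz': np.float64(-0.0005)}
{'x': np.float64(-13.1), 'y': np.float64(-25.0), 'z': np.float64(-48.3), 'rx': np.float64(0.029), 'ry': np.float64(0.0002), 'rz': np.float64(-0.0005)}
{'x': np.float64(-13.0), 'y': np.float64(-26.4), 'z': np.float64(-47.6), 'rx': np.float64(0.029), 'ry': np.float64(0.0002), 'rz': np.float64(-0.0005)}
{'x': np.float64(-13.0), 'y': np.float64(-27.8), 'z': np.float64(-46.8), 'rx': np.float64(0.029), 'ry': np.float64(0.0002), 'rz': np.float64(-0.0005)}
```

Emit:
jog_arm(increments=[{"x": -13,"y": -16,"z": -52,"rx": 0.029,"ry": 0,"rz": 0,"hand": 4},{"x": -13,"y": -18,"z": -51.5,"rx": 0.029,"ry": 0,"rz": 0,"hand": 4},{"x": -13,"y": -19,"z": -51,"rx": 0.029,"ry": 0,"rz": 0,"hand": 4},{"x": -13,"y": -20.5,"z": -50.5,"rx": 0.029,"ry": 0,"rz": 0,"hand": 4},{"x": -13,"y": -22,"z": -49.5,"rx": 0.029,"ry": 0,"rz": 0,"hand": 4}])

```text
time_s: 10.95
eef_pos: [373.3, 94.3, 233.4]
ee_rot: [-0.462, -0.535, -0.463, 0.535]
force: [1.4, 0.8, -0.8]
grip_width: 0.111
```

Emit:
jog_arm(increments=[{"x": -13,"y": -23.5,"z": -49,"rx": 0.029,"ry": 0,"rz": 0,"hand": 4},{"x": -13,"y": -25,"z": -48,"rx": 0.029,"ry": 0,"rz": 0,"hand": 4},{"x": -13,"y": -26.5,"z": -47.5,"rx": 0.029,"ry": 0,"rz": 0,"hand": 4},{"x": -13,"y": -28,"z": -47,"rx": 0.029,"ry": 0,"rz": 0,"hand": 4}])

```text
time_s: 11.45
eef_pos: [307.6, 301.6, 285.4]
ee_rot: [-0.431, -0.56, -0.431, 0.561]
force: [0.6, 0.9, -1.0]
grip_width: 0.112
```

```bash
python3 - <<'E'
from h import *
im=snap("scene","s6")
s=sense();p=s["eef_pos"]
c=get_calibration("scene");q=c["R"]@(p+[0,0,-20])+c["t"];u=c["camera_matrix"]@q/q[2];print(u,p)
x,y=int(u[0]),int(u[1])
cv2.imwrite("pics/s6a.png",cv2.resize(im[max(y-60,0):y+50,max(x-70,0):x+70],None,fx=5.4,fy=5.4,interpolation=cv2.INTER_CUBIC))
E
```

```text
[233.91386522 213.5514758    1.        ] [305.77737653 306.22351336 286.84897033]
```

View pics/s6a.png

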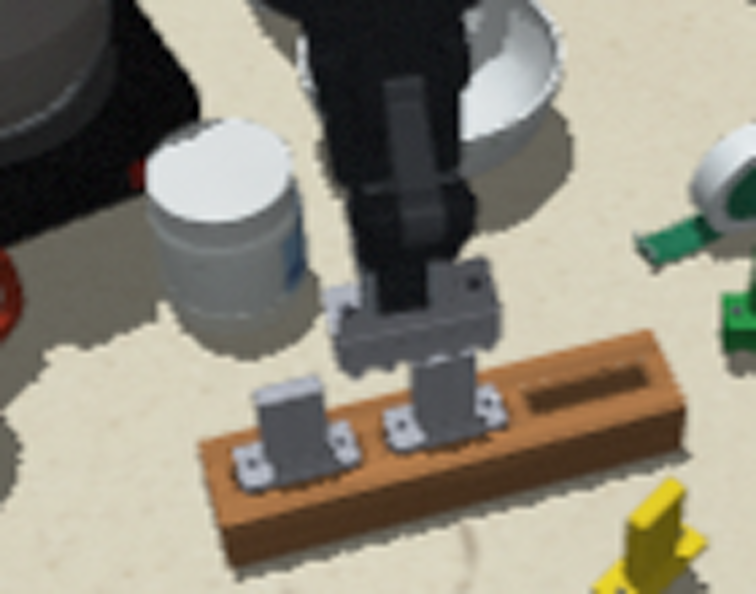

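Emit:
jog_arm(increments=[{"x": -30,"y": 0,"z": 0,"rx": 0,"ry": 0,"rz": -0.18,"hand": 4},{"x": -30,"y": 0,"z": 0,"rx": 0,"ry": 0,"rz": -0.18,"hand": 4},{"x": -30,"y": 0,"z": 0,"rx": 0,"ry": 0,"rz": -0.18,"hand": 4}])

```text
time_s: 11.88
eef_pos: [324.3, 295.8, 374.2]
ee_rot: [-0.264, -0.423, -0.567, 0.655]
force: [0.2, 1.9, -1.4]
grip_width: 0.113
```

```bash
python3 - <<'E'
from h import *
im=snap("scene","s7")
s=sense();p=s["eef_pos"]
c=get_calibration("scene");q=c["R"]@(p+[0,0,-20])+c["t"];u=c["camera_matrix"]@q/q[2];print(u,p)
x,y=int(u[0]),int(u[1])
cv2.imwrite("pics/s7a.png",cv2.resize(im[max(y-60,0):y+50,max(x-70,0):x+70],None,fx=5.4,fy=5.4,interpolation=cv2.INTER_CUBIC))
E
```

```text
[232.73262825 162.33309484   1.        ] [326.96559712 294.69765877 374.55123631]
```

View pics/s7a.png

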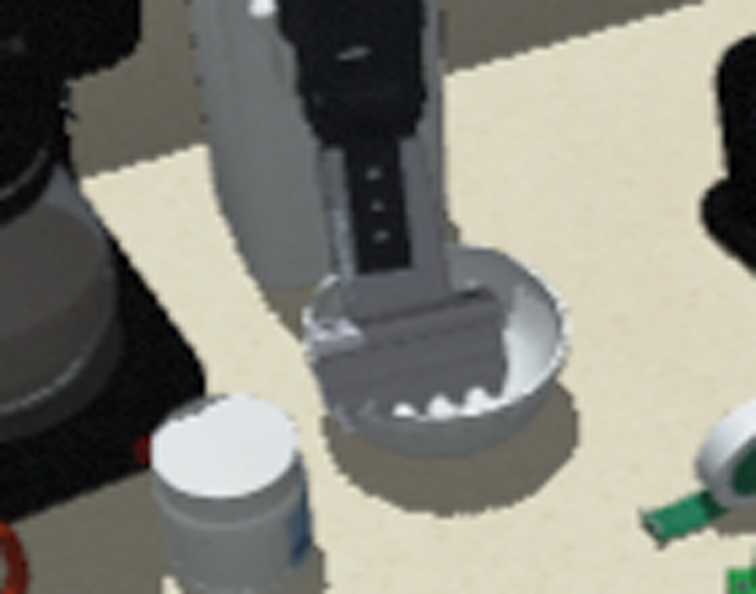

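```bash
cat >> h.py <<'E'
def pitch(name,pts,ox,oy,k,slip=0.0):
    p,q=lp(name);R=Ro.from_quat(np.roll(q,-1)).as_matrix()
    c=get_calibration("scene");C=-c["R"].T@c["t"]
    o=p+R[:,0]*33; n=R[:,1]; e=R[:,2]
    o=o-n*4*np.sign(n@(o-C))
    out=[]
    for x,y in pts:
        d=c["R"].T@np.linalg.solve(c["camera_matrix"],[ox+x/k,oy+y/k,1])
        X=C+d*(n@(o-C))/(n@d); out.append([e@(X-o),R[:,0]@(X-o)])
    return np.array(out)
E
python3 - <<'E'
from h import *
np.set_printoptions(precision=2,suppress=True)
x0,y0=162,102
print(pitch("s7",[(403,410),(440,406),(477,399),(320,370),(503,385)],x0,y0,5.4))
E
```

```text
[[  1.7    2.1 ]
 [ 11.59   2.43]
 [ 21.64   1.96]
 [-18.59 -11.65]
 [ 28.98  -0.83]]
```

```bash
python3 - <<'E'
from h import *
plan([419.8,170.5,125],-8.45)
E
```

```text
t 11.93 p [327.  294.7 374.6] theta -14.97 F [ 2.9 -1.  -1.9] rv [-0.1109 -0.0317  0.5531] n 6
{'x': np.float64(24.7), 'y': np.float64(39.1), 'z': np.float64(16.0), 'rx': np.float64(-0.018), 'ry': np.float64(-0.0053), 'rz': np.float64(0.0922)}
{'x': np.float64(28.3), 'y': np.float64(36.4), 'z': np.float64(16.6), 'rx': np.float64(-0.018), 'ry': np.float64(-0.0053), 'rz': np.float64(0.0922)}
{'x': np.float64(31.6), 'y': np.float64(33.3), 'z': np.float64(17.1), 'rx': np.float64(-0.018), 'ry': np.float64(-0.0053), 'rz': np.float64(0.0922)}
{'x': np.float64(34.6), 'y': np.float64(29.9), 'z': np.float64(17.5), 'rx': np.float64(-0.018), 'ry': np.float64(-0.0053), 'rz': np.float64(0.0922)}
{'x': np.float64(37.3), 'y': np.float64(26.3), 'z': np.float64(17.8), 'rx': np.float64(-0.018), 'ry': np.float64(-0.0053), 'rz': np.float64(0.0922)}
{'x': np.float64(39.6), 'y': np.float64(22.4), 'z': np.float64(18.0), 'rx': np.float64(-0.018), 'ry': np.float64(-0.0053), 'rz': np.float64(0.0922)}
```

Emit:
jog_arm(increments=[{"x": 25,"y": 39,"z": 16,"rx": -0.018,"ry": -0.0053,"rz": 0.092,"hand": 4},{"x": 28,"y": 36.5,"z": 16.5,"rx": -0.018,"ry": -0.0053,"rz": 0.092,"hand": 4},{"x": 31.5,"y": 33.5,"z": 17,"rx": -0.018,"ry": -0.0053,"rz": 0.092,"hand": 4},{"x": 34.5,"y": 30,"z": 17.5,"rx": -0.018,"ry": -0.0053,"rz": 0.092,"hand": 4},{"x": 37,"y": 26.5,"z": 18,"rx": -0.018,"ry": -0.0053,"rz": 0.092,"hand": 4}])

```text
time_s: 12.55
eef_pos: [404.9, 190.7, 165.1]
ee_rot: [-0.435, -0.522, -0.478, 0.556]
force: [0.6, 0.0, -2.2]
grip_width: 0.111
```

Emit:
jog_arm(increments=[{"x": 39.5,"y": 22.5,"z": 18,"rx": -0.018,"ry": -0.0053,"rz": 0.092,"hand": 4},{"x": 0,"y": 0,"z": 0,"rx": 0,"ry": 0,"rz": 0,"hand": 4},{"x": 0,"y": 0,"z": 0,"rx": 0,"ry": 0,"rz": 0,"hand": 4}])

```text
time_s: 12.92
eef_pos: [421.3, 171.0, 126.6]
ee_rot: [0.465, 0.538, 0.458, -0.533]
force: [-0.1, 0.1, -1.1]
grip_width: 0.109
```

```bash
python3 - <<'E'
from h import *
im=snap("wrist","w8")
plan([419.8,170.5,75],-8.45)
cv2.imwrite("pics/w8a.png",cv2.resize(im[80:330,150:380],None,fx=2.4,fy=2.4))
E
```

```text
t 12.97 p [421.6 171.1 126.8] theta -8.52 F [-0.9  1.3 -0.7] rv [-0.0012  0.0016 -0.0133] n 1
{'x': np.float64(51.8), 'y': np.float64(-2.4), 'z': np.float64(0.8), 'rx': np.float64(-0.001), 'ry': np.float64(0.0016), 'rz': np.float64(-0.0133)}
```

View pics/w8a.png

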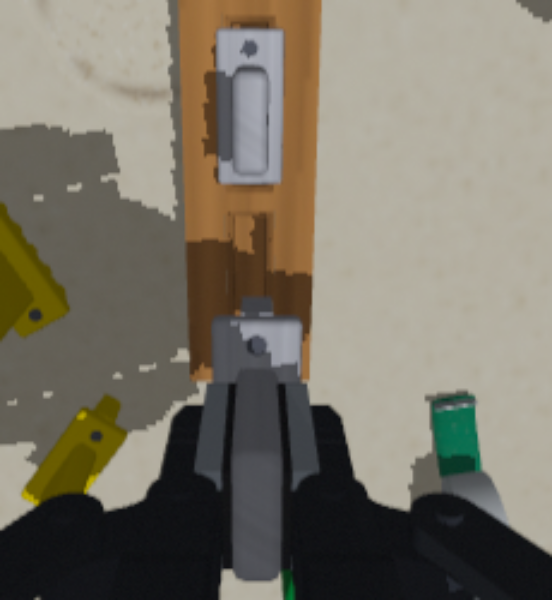

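Emit:
jog_arm(increments=[{"x": 20,"y": -2.2,"z": 0.5,"rx": 0,"ry": 0.0016,"rz": -0.0133,"hand": 4},{"x": 25,"y": 0,"z": 0,"rx": 0,"ry": 0,"rz": 0,"hand": 4},{"x": 12,"y": 0,"z": 0,"rx": 0,"ry": 0,"rz": 0,"hand": 4},{"x": 8,"y": 0,"z": 0,"rx": 0,"ry": 0,"rz": 0,"hand": 4}])

```text
time_s: 13.48
eef_pos: [419.7, 170.7, 60.9]
ee_rot: [0.462, 0.536, 0.461, -0.536]
force: [0.1, 7.4, 9.2]
grip_width: 0.113
```

Emit:
jog_arm(increments=[{"x": -3,"y": 0,"z": -1.5,"rx": 0,"ry": 0,"rz": 0,"hand": 4},{"x": 0,"y": 0,"z": -1,"rx": 0,"ry": 0,"rz": 0,"hand": 4},{"x": 3,"y": 0,"z": 0,"rx": 0,"ry": 0,"rz": 0,"hand": 4},{"x": 3,"y": 0,"z": 0,"rx": 0,"ry": 0,"rz": 0,"hand": 4}])

```text
time_s: 13.98
eef_pos: [419.5, 172.6, 57.3]
ee_rot: [-0.461, -0.535, -0.461, 0.536]
force: [-0.7, 1.6, -0.6]
grip_width: 0.108
```

Emit:
jog_arm(increments=[{"x": 4,"y": 0,"z": 0,"rx": 0,"ry": 0,"rz": 0,"hand": 4},{"x": 4,"y": 0,"z": 0,"rx": 0,"ry": 0,"rz": 0,"hand": 4},{"x": 2,"y": 0,"z": 0,"rx": 0,"ry": 0,"rz": 0,"hand": 4},{"x": 0,"y": 0,"z": 0,"rx": 0,"ry": 0,"rz": 0,"hand": 4}])

```text
time_s: 14.48
eef_pos: [419.4, 172.6, 47.2]
ee_rot: [-0.461, -0.535, -0.462, 0.536]
force: [0.8, 1.8, -2.0]
grip_width: 0.112
```

Emit:
jog_arm(increments=[{"x": 1.2,"y": 0,"z": 0,"rx": 0,"ry": 0,"rz": 0,"hand": 4},{"x": 0,"y": 0,"z": 0,"rx": 0,"ry": 0,"rz": 0,"hand": 40},{"x": 0,"y": 0,"z": 0,"rx": 0,"ry": 0,"rz": 0,"hand": 40},{"x": -25,"y": 0,"z": 0,"rx": 0,"ry": 0,"rz": 0,"hand": 40},{"x": -45,"y": 0,"z": 0,"rx": 0,"ry": 0,"rz": 0,"hand": 40}])

```text
time_s: 15.1
eef_pos: [418.6, 172.4, 116.0]
ee_rot: [-0.461, -0.534, -0.462, 0.537]
force: [0.0, -0.9, 0.3]
grip_width: 0.468
```

```bash
python3 - <<'E'
from h import *
im=snap("wrist","w9")
plan([429.3,233.6,95],-8.5)
cv2.imwrite("pics/w9a.png",cv2.resize(im[40:330,150:380],None,fx=2,fy=2))
E
```

```text
t 15.15 p [421.6 173.  121.9] theta -8.51 F [3.9 1.2 7.6] rv [-0.0002 -0.0009 -0.0058] n 2
{'x': np.float64(13.5), 'y': np.float64(-0.7), 'z': np.float64(-30.5), 'rx': np.float64(-0.0), 'ry': np.float64(-0.0004), 'rz': np.float64(-0.0029)}
{'x': np.float64(13.5), 'y': np.float64(-0.7), 'z': np.float64(-30.5), 'rx': np.float64(-0.0), 'ry': np.float64(-0.0004), 'rz': np.float64(-0.0029)}
```

View pics/w9a.png

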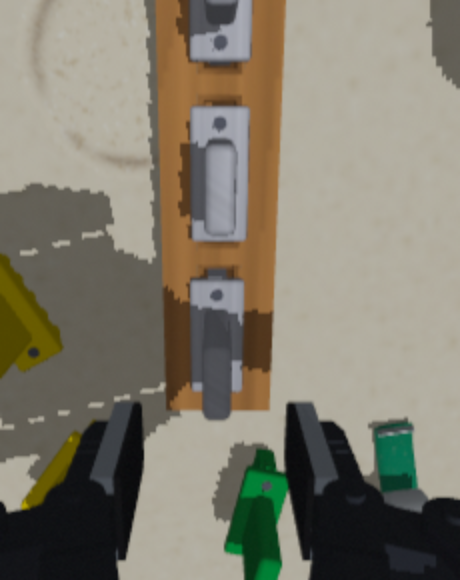

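Emit:
jog_arm(increments=[{"x": 0,"y": -1,"z": -30,"rx": 0,"ry": 0,"rz": -0.004,"hand": 40},{"x": 5,"y": -0.5,"z": -31.5,"rx": 0,"ry": 0,"rz": 0,"hand": 40},{"x": 20,"y": 0,"z": 0,"rx": 0,"ry": 0,"rz": 0,"hand": 40}])

```text
time_s: 15.52
eef_pos: [427.6, 235.3, 91.3]
ee_rot: [-0.461, -0.535, -0.463, 0.536]
force: [0.0, -0.8, -0.6]
grip_width: 0.47
```

```bash
python3 - <<'E'
from h import *
plan([428.9,234,44.5],-8.5)
E
```

```text
t 15.53 p [427.6 235.3  91.3] theta -8.41 F [ 0.  -0.8 -0.6] rv [ 0.0017 -0.0002  0.0024] n 1
{'x': np.float64(46.8), 'y': np.float64(1.6), 'z': np.float64(1.1), 'rx': np.float64(0.002), 'ry': np.float64(-0.0002), 'rz': np.float64(0.0024)}
```

Emit:
jog_arm(increments=[{"x": 30,"y": 1.2,"z": 1,"rx": 0,"ry": 0,"rz": 0,"hand": 40},{"x": 15,"y": 0,"z": 0,"rx": 0,"ry": 0,"rz": 0,"hand": 40},{"x": 0,"y": 0,"z": 0,"rx": 0,"ry": 0,"rz": 0,"hand": 40}])

```text
time_s: 15.9
eef_pos: [427.5, 232.4, 45.6]
ee_rot: [-0.46, -0.534, -0.463, 0.538]
force: [0.3, 0.2, -0.1]
grip_width: 0.468
```

Emit:
jog_arm(force=90, increments=[{"x": 0,"y": 0,"z": 0,"rx": 0,"ry": 0,"rz": 0,"hand": 4},{"x": 0,"y": 0,"z": 0,"rx": 0,"ry": 0,"rz": 0,"hand": 4},{"x": 0,"y": 0,"z": 0,"rx": 0,"ry": 0,"rz": 0,"hand": 4}])

```text
time_s: 16.27
eef_pos: [428.5, 232.6, 47.1]
ee_rot: [-0.461, -0.535, -0.462, 0.536]
force: [-0.6, -0.0, 5.6]
grip_width: 0.107
```

Emit:
jog_arm(increments=[{"x": -25,"y": 0,"z": 0,"rx": 0,"ry": 0,"rz": 0,"hand": 4},{"x": -50,"y": 0,"z": 0,"rx": 0,"ry": 0,"rz": 0,"hand": 4}])

```text
time_s: 16.52
eef_pos: [427.1, 232.2, 120.8]
ee_rot: [-0.46, -0.533, -0.463, 0.538]
force: [1.2, -0.2, -0.0]
grip_width: 0.103
```

```bash
cat >> h.py <<'E'
def plan2(target,theta_deg,tilt,vmax=55.):
    s=sense();p=s["eef_pos"].copy();R=Ro.from_quat(np.roll(s["ee_rot"],-1)).as_matrix()
    th=np.radians(theta_deg);y=np.array([np.cos(th),np.sin(th),0]);x=np.array([0,0,-1.]);G=np.column_stack([x,y,np.cross(x,y)])@Ro.from_rotvec([0,0,tilt]).as_matrix()
    rv=Ro.from_matrix(R.T@G).as_rotvec()
    n=int(max(np.ceil(np.linalg.norm(target-p)/vmax),np.ceil(np.linalg.norm(rv)/0.18),1))
    print("t",round(s["time_s"],2),"p",p.round(1),"rv",rv.round(4),"n",n)
    dp=(np.array(target)-p)/n
    for i in range(n):
        l=R.T@dp; print(l.round(1),(rv/n).round(3))
        R=R@Ro.from_rotvec(rv/n).as_matrix()
E
python3 - <<'E'
from h import *
plan2([327,295,375],-15,-.52)
E
```

```text
t 16.52 p [427.1 232.2 120.8] rv [ 0.1094  0.0322 -0.5109] n 6
[-42.2 -18.4  -7.8] [ 0.018  0.005 -0.085]
[-40.5 -22.1  -7.6] [ 0.018  0.005 -0.085]
[-38.4 -25.6  -7.4] [ 0.018  0.005 -0.085]
[-36.  -28.9  -7.1] [ 0.018  0.005 -0.085]
[-33.4 -32.   -6.7] [ 0.018  0.005 -0.085]
[-30.5 -34.8  -6.3] [ 0.018  0.005 -0.085]
```

Emit:
jog_arm(increments=[{"x": -42,"y": -18,"z": -8,"rx": 0.018,"ry": 0.005,"rz": -0.085,"hand": 4},{"x": -40,"y": -22,"z": -7.5,"rx": 0.018,"ry": 0.005,"rz": -0.085,"hand": 4},{"x": -38,"y": -25.5,"z": -7.5,"rx": 0.018,"ry": 0.005,"rz": -0.085,"hand": 4},{"x": -36,"y": -29,"z": -7,"rx": 0.018,"ry": 0.005,"rz": -0.085,"hand": 4},{"x": -33,"y": -32,"z": -7,"rx": 0.018,"ry": 0.005,"rz": -0.085,"hand": 4}])

```text
time_s: 17.15
eef_pos: [343.3, 285.3, 332.7]
ee_rot: [-0.306, -0.451, -0.546, 0.636]
force: [0.9, 0.9, -0.6]
grip_width: 0.109
```

Emit:
jog_arm(increments=[{"x": -30,"y": -35,"z": -6,"rx": 0.018,"ry": 0.005,"rz": -0.085,"hand": 4},{"x": 0,"y": 0,"z": 0,"rx": 0,"ry": 0,"rz": 0,"hand": 4}])

```text
time_s: 17.4
eef_pos: [326.9, 295.7, 374.7]
ee_rot: [-0.275, -0.433, -0.56, 0.651]
force: [0.6, 0.2, -2.1]
grip_width: 0.102
```

```bash
python3 - <<'E'
from h import *
im=snap("scene","s10");p,q=lp("s10")
c=get_calibration("scene");a=c["R"]@(p+[0,0,-20])+c["t"];u=c["camera_matrix"]@a/a[2]
x,y=int(u[0]),int(u[1]);print(x-50,y-40,p)
cv2.imwrite("pics/s10a.png",cv2.resize(im[y-40:y+40,x-50:x+50],None,fx=7,fy=7,interpolation=cv2.INTER_CUBIC))
E
```

```text
182 122 [326.87818347 295.65589011 374.65066491]
```

View pics/s10a.png

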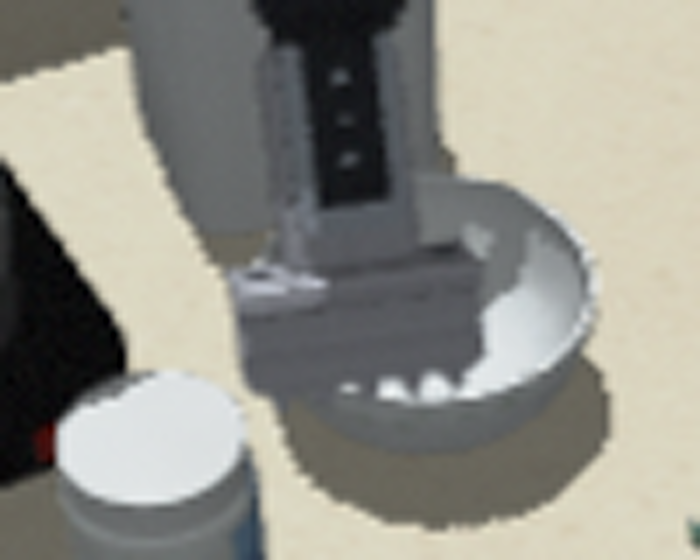

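```bash
python3 - <<'E'
from h import *
np.set_printoptions(precision=2,suppress=True)
print(pitch("s10",[(350,389),(391,387),(434,383),(481,372),(245,390)],182,122,7))
im=cv2.imread("pics/s10.png");sub=im[168:185,220:256]
cv2.imwrite("pics/s10b.png",cv2.resize(sub,None,fx=20,fy=20,interpolation=cv2.INTER_NEAREST))
im=cv2.imread("pics/s7.png");sub=im[165:185,218:262]
cv2.imwrite("pics/s7b.png",cv2.resize(sub,None,fx=17,fy=17,interpolation=cv2.INTER_NEAREST))
E
```

```text
[[ -3.97   3.  ]
 [  4.44   3.79]
 [ 13.35   4.21]
 [ 23.3    3.28]
 [-25.18   0.15]]
```

View pics/s10b.png

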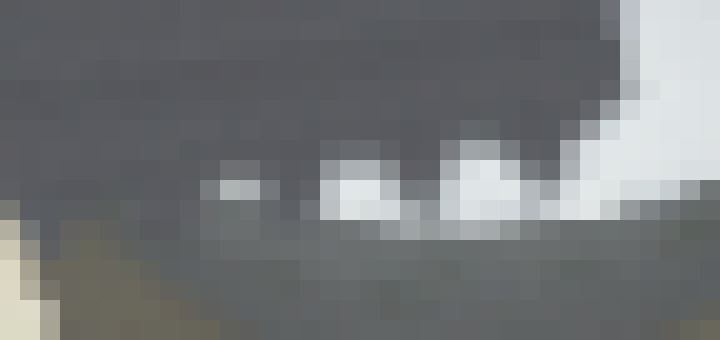

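View pics/s7b.png

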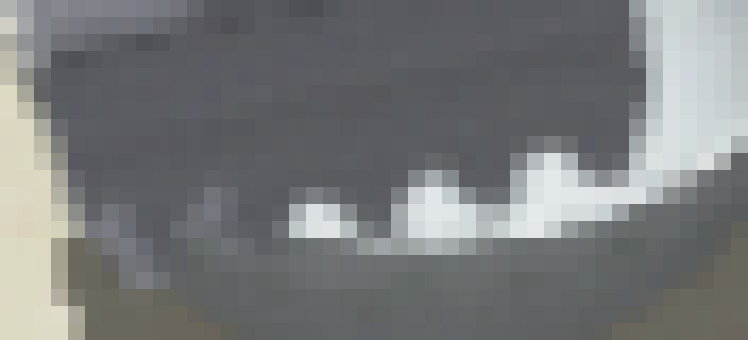

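```bash
python3 - <<'E'
from h import *
plan2([456,-226,172],0,0,58)
E
```

```text
t 17.45 p [326.9 295.4 373. ] rv [-0.2535 -0.0674  0.5105] n 10
[ 4.8 32.4 47.1] [-0.025 -0.007  0.051]
[ 6.7 30.9 47.9] [-0.025 -0.007  0.051]
[ 8.6 29.3 48.6] [-0.025 -0.007  0.051]
[10.4 27.5 49.2] [-0.025 -0.007  0.051]
[12.  25.7 49.8] [-0.025 -0.007  0.051]
[13.6 23.8 50.4] [-0.025 -0.007  0.051]
[15.2 21.8 50.8] [-0.025 -0.007  0.051]
[16.6 19.7 51.3] [-0.025 -0.007  0.051]
[17.8 17.5 51.6] [-0.025 -0.007  0.051]
[19.  15.2 51.9] [-0.025 -0.007  0.051]
```

Emit:
jog_arm(increments=[{"x": 5,"y": 32.5,"z": 47,"rx": -0.025,"ry": -0.007,"rz": 0.051,"hand": 4},{"x": 6.5,"y": 31,"z": 48,"rx": -0.025,"ry": -0.007,"rz": 0.051,"hand": 4},{"x": 8.5,"y": 29.5,"z": 48.5,"rx": -0.025,"ry": -0.007,"rz": 0.051,"hand": 4},{"x": 10.5,"y": 27.5,"z": 49,"rx": -0.025,"ry": -0.007,"rz": 0.051,"hand": 4},{"x": 12,"y": 25.5,"z": 50,"rx": -0.025,"ry": -0.007,"rz": 0.051,"hand": 4}])

```text
time_s: 18.08
eef_pos: [390.8, 32.7, 270.7]
ee_rot: [-0.391, -0.47, -0.535, 0.583]
force: [0.1, -1.2, -2.0]
grip_width: 0.107
```

Emit:
jog_arm(increments=[{"x": 13.5,"y": 24,"z": 50.5,"rx": -0.025,"ry": -0.007,"rz": 0.051,"hand": 4},{"x": 15,"y": 22,"z": 51,"rx": -0.025,"ry": -0.007,"rz": 0.051,"hand": 4},{"x": 16.5,"y": 19.5,"z": 51.5,"rx": -0.025,"ry": -0.007,"rz": 0.051,"hand": 4},{"x": 18,"y": 17.5,"z": 51.5,"rx": -0.025,"ry": -0.007,"rz": 0.051,"hand": 4},{"x": 19,"y": 15,"z": 52,"rx": -0.025,"ry": -0.007,"rz": 0.051,"hand": 4}])

```text
time_s: 18.7
eef_pos: [454.3, -228.5, 170.7]
ee_rot: [-0.5, -0.499, -0.499, 0.502]
force: [1.4, 0.7, -1.4]
grip_width: 0.108
```

Emit:
jog_arm(increments=[{"x": 0,"y": 0,"z": 0,"rx": 0,"ry": 0,"rz": 0,"hand": 4},{"x": 0,"y": 0,"z": 0,"rx": 0,"ry": 0,"rz": 0,"hand": 4}])

```text
time_s: 18.95
eef_pos: [454.3, -226.4, 171.8]
ee_rot: [-0.499, -0.499, -0.5, 0.502]
force: [-0.8, -0.2, -0.9]
grip_width: 0.104
```

```bash
python3 - <<'E'
from h import *
im=snap("wrist","w11")
plan([456,-181.2,125],0)
cv2.imwrite("pics/w11a.png",cv2.resize(im[70:340,140:390],None,fx=2.2,fy=2.2,interpolation=cv2.INTER_CUBIC))
E
```

```text
t 19.0 p [ 454.6 -226.2  172.3] theta -0.12 F [ 0.2 -0.4 -1.3] rv [-0.0021  0.0029  0.0037] n 2
{'x': np.float64(23.6), 'y': np.float64(0.7), 'z': np.float64(-22.5), 'rx': np.float64(-0.001), 'ry': np.float64(0.0015), 'rz': np.float64(0.0018)}
{'x': np.float64(23.6), 'y': np.float64(0.7), 'z': np.float64(-22.5), 'rx': np.float64(-0.001), 'ry': np.float64(0.0015), 'rz': np.float64(0.0018)}
```

View pics/w11a.png

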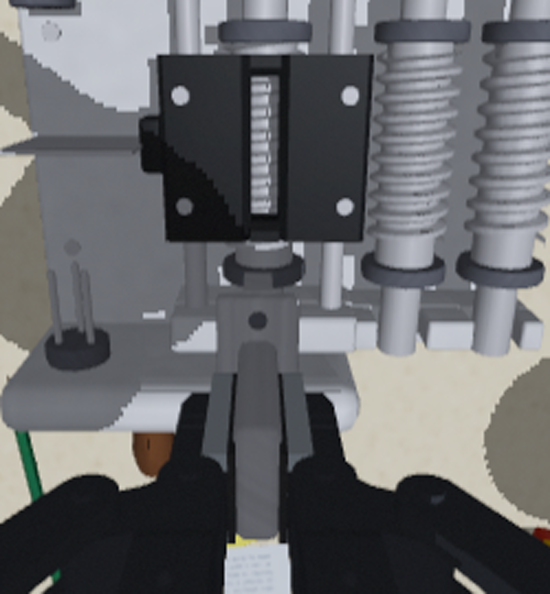

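```bash
python3 - <<'E'
from h import *
np.set_printoptions(precision=1,suppress=True)
P=lp("w11"); f=lambda x,y,z: onz("wrist",140+x/2.2,70+y/2.2,z,P)
h=np.array([f(*q,83) for q in [(180,96),(350,96),(345,207),(184,207)]]);print(h,h.mean(0))
c=np.array([f(*q,83) for q in [(158,55),(373,55),(366,241),(166,241)]]);print(c,c.mean(0))
print("comb flange edge y in tool", f(258,295,172.3-9)-P[0], f(258,320,172.3-9)-P[0])
E
```

```text
[[ 426.  -154.2   83. ]
 [ 486.1 -154.3   83. ]
 [ 486.1 -194.4   83. ]
 [ 425.8 -194.3   83. ]] [ 456.  -174.3   83. ]
[[ 418.9 -140.5   83. ]
 [ 493.4 -140.6   83. ]
 [ 494.7 -207.6   83. ]
 [ 418.4 -207.6   83. ]] [ 456.4 -174.1   83. ]
comb flange edge y in tool [-0.6 27.7 -8.5] [-0.6 20.8 -8.5]
```

Emit:
jog_arm(increments=[{"x": 15,"y": 1.5,"z": -25,"rx": 0,"ry": 0.003,"rz": 0.004,"hand": 4},{"x": 15,"y": 0,"z": -25,"rx": 0,"ry": 0,"rz": 0,"hand": 4},{"x": 14,"y": 0,"z": 0,"rx": 0,"ry": 0,"rz": 0,"hand": 4},{"x": 0,"y": 0,"z": 0,"rx": 0,"ry": 0,"rz": 0,"hand": 4}])

```text
time_s: 19.5
eef_pos: [456.4, -176.8, 128.0]
ee_rot: [0.5, 0.501, 0.499, -0.5]
force: [0.2, -0.0, -0.6]
grip_width: 0.102
```

```bash
python3 - <<'E'
from h import *
plan([456,-176,120],0)
E
```

```text
t 19.5 p [ 456.4 -176.8  128. ] theta -0.11 F [ 0.2 -0.  -0.6] rv [-0.002  -0.     -0.0001] n 1
{'x': np.float64(8.0), 'y': np.float64(-0.4), 'z': np.float64(-0.8), 'rx': np.float64(-0.002), 'ry': np.float64(-0.0), 'rz': np.float64(-0.0001)}
```

Emit:
jog_arm(increments=[{"x": 8,"y": -0.4,"z": -0.8,"rx": -0.002,"ry": 0,"rz": 0,"hand": 4},{"x": 6,"y": 0,"z": 0,"rx": 0,"ry": 0,"rz": 0,"hand": 4},{"x": 6,"y": 0,"z": 0,"rx": 0,"ry": 0,"rz": 0,"hand": 4},{"x": 3,"y": 0,"z": 0,"rx": 0,"ry": 0,"rz": 0,"hand": 4},{"x": 0,"y": 0,"z": 0,"rx": 0,"ry": 0,"rz": 0,"hand": 4}])

```text
time_s: 20.12
eef_pos: [456.1, -176.3, 105.2]
ee_rot: [0.5, 0.5, 0.5, -0.5]
force: [-0.3, 0.0, -1.1]
grip_width: 0.107
```

Emit:
jog_arm(increments=[{"x": 2.5,"y": 0,"z": 0,"rx": 0,"ry": 0,"rz": 0,"hand": 4},{"x": 1.5,"y": 0,"z": 0,"rx": 0,"ry": 0,"rz": 0,"hand": 4},{"x": 0,"y": 0,"z": 0,"rx": 0,"ry": 0,"rz": 0,"hand": 4}])

```text
time_s: 20.5
eef_pos: [456.1, -176.2, 101.3]
ee_rot: [0.5, 0.5, 0.499, -0.5]
force: [-0.1, -0.5, -0.7]
grip_width: 0.101
```

Emit:
jog_arm(increments=[{"x": 0.8,"y": 0,"z": 0,"rx": 0,"ry": 0,"rz": 0,"hand": 4},{"x": 0.4,"y": 0,"z": 0,"rx": 0,"ry": 0,"rz": 0,"hand": 4},{"x": 0,"y": 0,"z": 0,"rx": 0,"ry": 0,"rz": 0,"hand": 4}])

```text
time_s: 20.88
eef_pos: [456.2, -176.2, 100.2]
ee_rot: [0.5, 0.5, 0.499, -0.5]
force: [0.0, -0.4, -0.9]
grip_width: 0.102
```

Emit:
jog_arm(increments=[{"x": 0.8,"y": 0,"z": 0,"rx": 0,"ry": 0,"rz": 0,"hand": 4},{"x": 0.4,"y": 0,"z": 0,"rx": 0,"ry": 0,"rz": 0,"hand": 4},{"x": 0,"y": 0,"z": 0,"rx": 0,"ry": 0,"rz": 0,"hand": 4}])

```text
time_s: 21.25
eef_pos: [456.2, -176.2, 99.0]
ee_rot: [0.5, 0.5, 0.499, -0.5]
force: [0.2, -0.5, -1.4]
grip_width: 0.109
```

Emit:
jog_arm(increments=[{"x": 0.8,"y": 0,"z": 0,"rx": 0,"ry": 0,"rz": 0,"hand": 4},{"x": 0.4,"y": 0,"z": 0,"rx": 0,"ry": 0,"rz": 0,"hand": 4},{"x": 0,"y": 0,"z": 0,"rx": 0,"ry": 0,"rz": 0,"hand": 4}])

```text
time_s: 21.62
eef_pos: [456.3, -176.3, 98.1]
ee_rot: [0.5, 0.5, 0.499, -0.5]
force: [-0.8, 1.0, 3.6]
grip_width: 0.103
```

Emit:
jog_arm(increments=[{"x": 0,"y": 0,"z": 1,"rx": 0,"ry": 0,"rz": 0,"hand": 4},{"x": 0,"y": 0,"z": 1,"rx": 0,"ry": 0,"rz": 0,"hand": 4},{"x": 0,"y": 0,"z": 0,"rx": 0,"ry": 0,"rz": 0,"hand": 4}])

```text
time_s: 22.0
eef_pos: [456.3, -177.3, 98.1]
ee_rot: [0.5, 0.501, 0.5, -0.5]
force: [-0.8, 7.0, 8.0]
grip_width: 0.107
```

```bash
python3 - <<'E'
from h import *
s=sense();print(s["force"],s["wrist_torque"],s["eef_pos"])
im=snap("wrist","w12")
cv2.imwrite("pics/w12a.png",cv2.resize(im[70:340,140:390],None,fx=2.2,fy=2.2,interpolation=cv2.INTER_CUBIC))
E
```

```text
[-0.83430535  6.99184764  8.03812451] [1.39821211 0.15205424 0.01374401] [ 456.25681956 -177.31141139   98.06116067]
```

View pics/w12a.png

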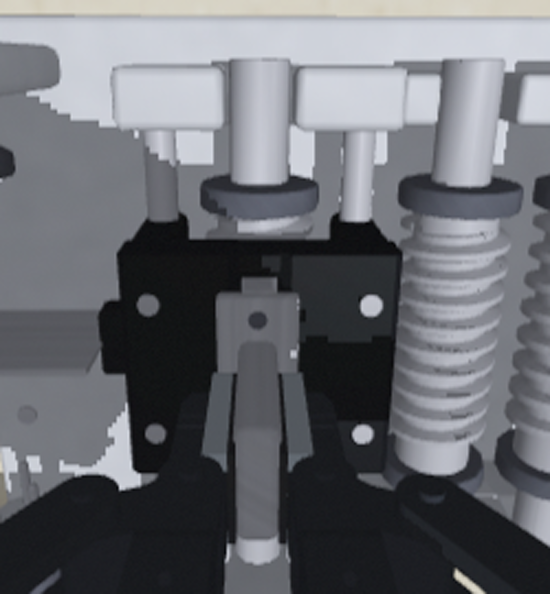

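```bash
python3 - <<'E'
from h import *
np.set_printoptions(precision=1,suppress=True)
P=lp("w12"); f=lambda x,y,z: onz("wrist",140+x/2.2,70+y/2.2,z,P)
h=np.array([f(*q,83) for q in [(148,305),(372,305),(363,433),(155,434)]]);print(h,h.mean(0))
for z in (83+6,83+9): # flange width as height check: edges at (217,299)
    a=f(217,294,z);b=f(299,294,z);print(z,np.linalg.norm(a-b),a,b)
print(f(280,280,83))
E
```

```text
[[ 426.1 -155.    83. ]
 [ 486.4 -155.    83. ]
 [ 486.2 -194.9   83. ]
 [ 425.8 -195.2   83. ]] [ 456.1 -175.    83. ]
89 21.131532628934067 [ 445.1 -149.5   89. ] [ 466.3 -149.5   89. ]
92 20.71391946648393 [ 445.3 -148.4   92. ] [ 466.  -148.4   92. ]
[ 461.6 -147.8   83. ]
```

Emit:
jog_arm(increments=[{"x": -0.6,"y": 0,"z": 1,"rx": 0,"ry": 0,"rz": 0,"hand": 4},{"x": 0,"y": 0,"z": 0,"rx": 0,"ry": 0,"rz": 0,"hand": 4}])

```text
time_s: 22.3
eef_pos: [456.2, -177.6, 98.2]
ee_rot: [0.499, 0.501, 0.5, -0.499]
force: [1.7, 10.4, 3.3]
grip_width: 0.102
```

Emit:
jog_arm(increments=[{"x": 0,"y": 0,"z": -1.5,"rx": 0,"ry": 0,"rz": 0,"hand": 4},{"x": 0,"y": 0,"z": -1,"rx": 0,"ry": 0,"rz": 0,"hand": 4},{"x": 0,"y": 0,"z": -1.5,"rx": 0,"ry": 0,"rz": 0,"hand": 4},{"x": 0,"y": 0,"z": -1,"rx": 0,"ry": 0,"rz": 0,"hand": 4},{"x": 0,"y": 0,"z": 0,"rx": 0,"ry": 0,"rz": 0,"hand": 4}])

```text
time_s: 22.92
eef_pos: [456.3, -175.1, 98.5]
ee_rot: [0.501, 0.5, 0.499, -0.5]
force: [-1.2, -4.8, -2.4]
grip_width: 0.101
```

Emit:
jog_arm(increments=[{"x": 0,"y": 0,"z": 1.2,"rx": 0,"ry": 0,"rz": 0,"hand": 4},{"x": 0.8,"y": 0,"z": 0,"rx": 0,"ry": 0,"rz": 0,"hand": 4},{"x": 0.4,"y": 0,"z": 0,"rx": 0,"ry": 0,"rz": 0,"hand": 4},{"x": 0,"y": 0,"z": 0,"rx": 0,"ry": 0,"rz": 0,"hand": 4}])

```text
time_s: 23.42
eef_pos: [456.4, -175.7, 98.0]
ee_rot: [0.5, 0.5, 0.499, -0.5]
force: [-2.5, -1.5, 8.4]
grip_width: 0.103
```

Stops firmly at the predicted flush height. I'll release, rise and inspect.

Emit:
jog_arm(increments=[{"x": -0.7,"y": 0,"z": 0,"rx": 0,"ry": 0,"rz": 0,"hand": 4},{"x": 0,"y": 0,"z": 0,"rx": 0,"ry": 0,"rz": 0,"hand": 40},{"x": 0,"y": 0,"z": 0,"rx": 0,"ry": 0,"rz": 0,"hand": 40},{"x": 0,"y": 0,"z": 0,"rx": 0,"ry": 0,"rz": 0,"hand": 40},{"x": -30,"y": 0,"z": 0,"rx": 0,"ry": 0,"rz": 0,"hand": 40}])

```text
time_s: 24.05
eef_pos: [455.2, -174.8, 126.7]
ee_rot: [0.498, 0.5, 0.501, -0.5]
force: [0.2, -0.8, 0.2]
grip_width: 0.468
```

Emit:
jog_arm(increments=[{"x": -40,"y": 0,"z": 20,"rx": 0,"ry": 0,"rz": 0,"hand": 40},{"x": -10,"y": 0,"z": 40,"rx": 0,"ry": 0,"rz": 0,"hand": 40},{"x": 0,"y": 0,"z": 0,"rx": 0,"ry": 0,"rz": 0,"hand": 40},{"x": 0,"y": 0,"z": 0,"rx": 0,"ry": 0,"rz": 0,"hand": 40}])

```text
time_s: 24.55
eef_pos: [455.8, -234.8, 177.3]
ee_rot: [0.5, 0.501, 0.5, -0.5]
force: [-0.9, 1.1, 0.2]
grip_width: 0.469
```

```bash
python3 - <<'E'
from h import *
im=snap("wrist","w13")
print(lp("w13")[0])
cv2.imwrite("pics/w13a.png",cv2.resize(im[40:220,160:360],None,fx=3.3,fy=3.3,interpolation=cv2.INTER_CUBIC))
im=snap("scene","s13")
cv2.imwrite("pics/s13a.png",cv2.resize(im[90:260,180:440],None,fx=3,fy=3,interpolation=cv2.INTER_CUBIC))
E
```

```text
[ 455.75894684 -234.81236839  177.33468781]
```

View pics/w13a.png

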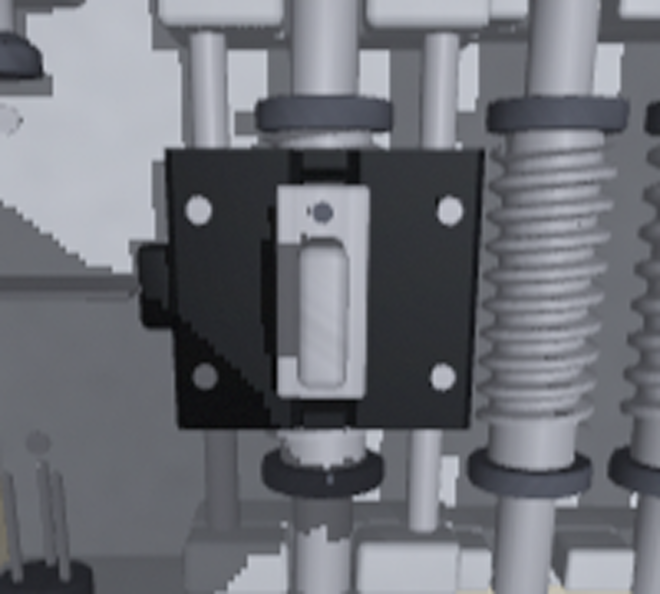

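View pics/s13a.png

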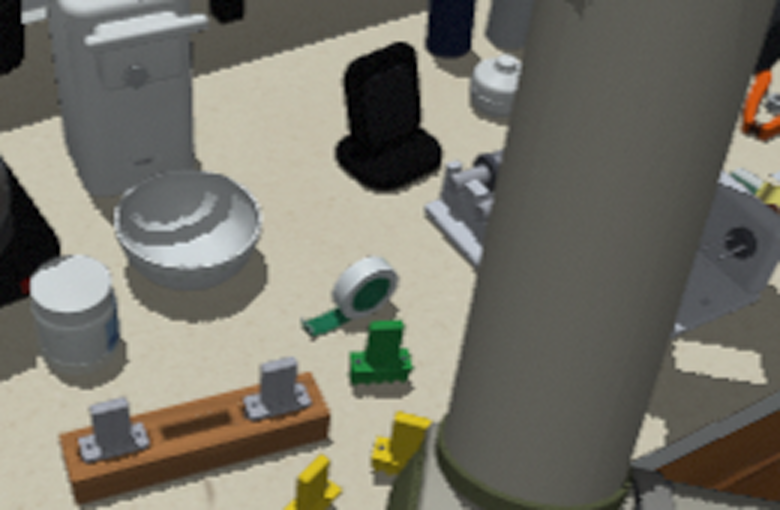

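```bash
python3 - <<'E'
from h import *
np.set_printoptions(precision=1,suppress=True)
P=lp("w13"); f=lambda x,y,z: onz("wrist",160+x/3.3,40+y/3.3,z,P)
h=np.array([f(*q,83) for q in [(198,210),(450,210),(442,377),(205,376)]]);print(h.mean(0), np.linalg.norm(h[0]-h[1]),np.linalg.norm(h[1]-h[2]))
for z in (89,92):
    q=np.array([f(*q,z) for q in [(278,185),(369,185),(365,398),(277,397)]]);print(z,q.mean(0),np.linalg.norm(q[0]-q[1]),np.linalg.norm(q[1]-q[2]))
q=np.array([f(*q,133) for q in [(301,249),(348,249),(346,387),(301,387)]]);print("tab",q.mean(0),np.linalg.norm(q[0]-q[1]),np.linalg.norm(q[1]-q[2]))
s=sense();print(s["force"],s["time_s"])
E
```

```text
[ 456.  -175.1   83. ] 60.259945974006456 40.26730994169969
89 [ 455.6 -174.3   89. ] 21.036293605606442 50.01887369705544
92 [ 455.6 -174.    92. ] 20.763088680760482 49.369262939310616
tab [ 455.8 -174.3  133. ] 8.98328964726123 26.691921779317802
[-1.4  0.3  0.4] 24.65
```

```bash
python3 - <<'E'
from rig import *
print(finish_job())
E
```

```text
the job is handed in; nothing more can be done
None
```

The middle comb from the block matches the screw. I left it in the carriage's slot with its shoulder flush, and the other two are standing in the block. I handed the job in at about 24.7 s.

- **Screw in use:** measured in the wrist camera, its pitch is about 8.9 mm, so it is the 9 mm one. The two screws in the rack read about 8 and 10 mm.
- **Right-hand comb (tried first):** swept along the screw, it never went lower than about 2 mm proud. It tilted about 3° in the grip during that sweep, so I did not rely on that trial alone. The scene camera showed its tooth pitch as about 10 mm, and I put it back in its pocket.
- **Middle comb (tried second):** it went down to the predicted flush height without any searching. It held against a sideways push of about 10 N with only about 3 N of downward force, so it is locked to the thread.
- **Left-hand comb:** I never lifted it.

**Last checks after release:**
- **Height:** the shoulder's length measured 50.0 mm at the flush height, against 49.4 mm if it stood 3 mm proud. By itself that is only good to 1–2 mm; the stop height during insertion is the sharper evidence.
- **Centring:** the comb sits about 0.4 mm (x) and 0.8 mm (y) off the slot centre.
- **Surroundings:** the bowl, tape dispenser and look-alikes seen in the last picture look untouched. The mug and jar were not checked there, but the arm did not work near them.
- **Gripper:** open, well clear, and touching nothing.

**Figures that disagreed:**
- The middle comb's tooth pitch read about 8.7 mm in the picture; I took it as 9 and the fit bore that out.
- The top and wrist cameras differed by 4–5 mm on the block's position, and I used the wrist camera.

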